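# Park the rolling pin against the stop rail and chock it

### The job

Park the rolling pin on the pastry board: roll it slowly along the board by pushing its side, without lifting or dragging it, until it meets the red face strip of the stop rail, then feel it home with a light steady push of about 8 newtons for a good second (never anywhere near 15). Back off leaving it lying flush at the rail, and stand the salt shaker upright on the board close behind the pin, touching it or within a few millimetres, midway along its barrel, so that it cannot roll back. Leave the other things where they are.

Things in the scene. Friction and masses are not known exactly. Their poses are not given: they have to be found in the camera images.
- pastry_board: fixed pale wooden pastry board lying flat on the worktop, 220 (its x) x 320 (its y) x 16 mm thick; origin at the centre of its underside, so its top is 16 mm above the origin; its +y points along the rolling direction, towards the stop rail
- stop_rail: dark wooden rail fixed across the board's +y end, 210 mm along x, 16 thick, 34 above the board's top; origin mid near (-y) face, at board-top level; axes as the board's. The pin meets not it but the red face strip before it (parallel, 200 mm long, 30 high), rigid, its front 4 to 14 mm proud of the rail's near face, different each time, not given: feel for it. 1 mm beyond touch adds 3 N or more
- rolling_pin: loose wooden rolling pin, about 0.2 kg, lying across the board; cylindrical barrel 48 mm thick, 150 mm long, and a 30 mm handle (21 mm thick) at each end; origin at the barrel's centre, 24 mm above the board's top; x is its axis, y and z turn as it rolls. Rolling it takes under 3 N, squaring it up to 5 N; knocked at 0.1 m/s it runs on about 1 cm and stops
- shaker_mid (a point): centre (half-way up) of the loose salt shaker standing on the worktop right of the board: grey round glass shaker with a paler domed top, 44 mm diameter up to 74 mm, then narrowing to a 34 mm top, 90 mm tall, 0.1 kg; z is up; this point is 45 mm above its foot
- egg_timer: bystander: loose white kitchen timer, 66 mm diameter, 60 mm tall; origin at the centre of its underside
- butter_dish: bystander: loose white butter dish, 92 x 155 x 80 mm; origin at the centre of its underside
- mug_blue: bystander: loose pale mug, 86 x 122 x 96 mm; origin at the centre of its underside
Mind the look-alikes: they are no part of the job. Of the things like the part that bears shaker_mid, leave any that is orange; of the rest the larger one is meant.

How it is judged:
On the way, in this order (a step that is already met when the one before it is completed fails the run):
1. the pin has been rolled, not dragged: it has turned by a quarter turn or so about its axis (angle between rolling_pin's own z axis and vertical above 1.2 rad).
2. at the rail, the fingers press the resting pin home with a steady 5 to 12 N for 0.7 s (contact force between the fingers and rolling_pin between 5 and 12 N and linear speed of rolling_pin below 0.01 m/s and y of rolling_pin in the frame of stop_rail above -0.042 m and angle between the x axis of rolling_pin and the x axis of stop_rail, either way round below 0.05 rad), for 0.7 s.
At the end, for the whole second after the job is handed in: The pin lies at rest at the rail (its centre at most 42 mm from the rail's near face), its axis within 0.05 rad of the rail, its middle within 35 mm of the rail's middle; the shaker stands upright on the board behind it, its centre within 60 mm of the barrel's centre (touching is 46) (y of rolling_pin in the frame of stop_rail above -0.042 m and angle between the x axis of rolling_pin and the x axis of stop_rail, either way round below 0.05 rad and x of rolling_pin in the frame of stop_rail between -0.035 and 0.035 m and linear speed of rolling_pin below 0.01 m/s and horizontal distance between shaker_mid and rolling_pin below 0.06 m and z of shaker_mid in the frame of stop_rail between 0.04 and 0.05 m and angle between shaker_mid's own z axis and vertical below 0.08 rad).
It fails at once if the fingers push on the pin with more than 15 N (contact force between the fingers and rolling_pin above 15 N).
It fails at once if the pin is rolled or let run faster than 0.2 m/s (linear speed of rolling_pin above 0.2 m/s).
It fails at once if the pin is lifted off the board or falls off it (z of rolling_pin in the frame of stop_rail above 0.032 m or z of rolling_pin in the frame of stop_rail below 0.015 m).
It fails at once if the timer, butter dish or mug is shifted by more than 15 mm (distance of any of egg_timer, butter_dish, mug_blue from where it was at the start of the episode above 0.015 m).
It fails at once if the shaker is tipped over (angle between shaker_mid's own z axis and vertical above 0.6 rad).
It also fails if it takes over 72 s, if anything falls off the work surface, if the arm or the gripper's body presses on something with over 40 N, if the wrist force passes 120 N, or if a joint passes its speed limit or range.

### The arm

A 7-joint arm with a two-finger parallel gripper is mounted at the origin on a cart in front of the work surface, level with it; the furniture and walls round the work are solid. World frame = base frame: x ahead of the robot, y to its left, z up, the work surface at z = 0. Lengths are in m, angles in rad, forces in N, time in s.
With the tool pointing down it reaches from about 0.4 to 0.85 m from the base axis. Payload 10.4 kg.
Tool frame: the origin (TCP) lies midway between the tips of the shut fingers; the grasp point (between the pads) lies 19 mm behind it; x points along the fingers, z is the direction in which the jaws open and shut, and the axes are right-handed (so a half turn about x gives the same grasp; the last joint's range is limited). The gripper opens to 87 mm and grips with 3 to 60 N. Pads are 19 mm wide; open, the fingers measure 117 mm over their backs; the gripper's body (75 mm by 190 mm) begins 51 mm behind the grasp point.
Start: joints at [-1.365, 0.332, -0.065, 1.46, 0.022, 1.35, -0.088], TCP at [0.142, 0.609, 0.185] pointing down, gripper open.
Joint ranges: [-2.6, 2.6], [-0.5, 2.12], [-1.47, 1.34], [0.16, 2.42], [-1.27, 4.41], [0.06, 2.06], [-2.6, 2.6]. Speed limits (rad/s): [2.22, 2.22, 2.79, 2.79, 3.14, 3.14, 3.14].

### API

Orientations are given as a unit quaternion [x, y, z, w].
In Python, from bench import read_state, camera, camera_params, close_job gives the robot as it stands.
- The arm moves only by the tool arm_command, never from a script. Its argument "targets" is a list of rows, each a list of 7 numbers: the closure in counts, from 0 (fully open) to 255 (shut), then the shift along the tool's x, y, z in mm, then the turn, a rotation vector about the tool's x, y, z in rad. A call has 1 to 10 rows; each row is the pose to reach, as a shift and turn from the pose commanded when the call began, along the tool's axes at that moment; what a row does not reach only later rows make up. A row lasts 1/10 s, in which the tool goes at most 50 mm and 8.59 degrees, less where a joint would pass 70% of its speed; a pose out of reach is approached as far as the arm can. A call with a gripper value outside its range is refused whole. The fingers move at their own pace and stop on an object; "newtons" is the grip in N (left out, the last holds). Time passes only in rows, so rows that repeat a pose let the fingers close. It gives the time, the measured TCP pose, the force and the opening at its end, in the units of the state.
- read_state(): the state, without advancing time (a new reading comes with each control period).
- camera(name): name is "scene" or "top" or "wrist"; returns the picture (384x512x3 uint8, red, green, blue); there is no depth.
- camera_params(name): a dict with "intrinsics" (3x3 intrinsics, pixels), "xyz" and "orientation" of the camera in the world; the wrist camera has in their place "mount" (4x4, takes a point from camera to tool coordinates, whose origin is the TCP and whose axes are the tool frame's). Camera axes: x right, y down, z forward; pixel columns grow to the right and rows downward; lengths in m; the calibration is good to about 2 mm. A picture is of the moment at which its call begins: read the wrist's pose just before it. camera_params takes no time and is no camera call.
- close_job(): hands the job in, once; it reports no verdict.
The state is a dict: "time": time; "joint_positions": joint angles; "joint_vel": joint speeds; "joint_torque": joint torques, N m; "ee_pos": TCP position; "eef_rot": TCP orientation; "ft_force": force on the tool from outside, world axes, zero at the start; "torque": the same for the moment, N m; "width": finger opening in m.
Only numpy, scipy, OpenCV 4.12 (cv2) and the standard library are available. Lean on these libraries where they do the work, as an engineer would, in place of code of your own. Each camera call takes 0.05 s, during which the arm holds its last target.

## Working session

There is one attempt and no reset: what is moved stays moved. The work goes in short steps, Python scripts to look and compute and a tool call to move; the robot and the scene stay as the last step left them, time stands still between calls to the robot, and variables do not carry over. Pictures are saved under pics/ and viewed, and the job is handed in when it is done.

Besides the shell and the picture viewer there is one more tool, called after "Call:" in YAML: its name, and indented under it one key for each argument. arm_command: Moves the arm, as the interface text tells. Its arguments: {"type":"object","properties":{"targets":{"type":"array"},"newtons":{"type":"number"}},"required":["targets"]}

```bash
mkdir -p pics; ls; python3 - <<'E'
from bench import *
import cv2
for n in ("scene","top","wrist"):
    p=camera_params(n); print(n,{k:(v.tolist() if hasattr(v,'tolist') else v) for k,v in p.items()})
print(read_state())
for n in ("scene","top"):
    cv2.imwrite(f"pics/{n}0.png",camera(n)[:,:,::-1])
E
```

```text
pics
scene {'intrinsics': [[438.0647175484252, 0.0, 257.5483824318967], [0.0, 438.0647175484252, 193.3798349587885], [0.0, 0.0, 1.0]], 'xyz': [0.14523961188212653, -0.6494015138541053, 0.762126771721564], 'orientation': [0.8838954399376868, -0.25357291745072824, 0.10581777092669502, -0.3784603362956214]}
top {'intrinsics': [[380.4966857958267, 0.0, 261.1705850492961], [0.0, 380.4966857958267, 188.26190160455104], [0.0, 0.0, 1.0]], 'xyz': [0.3160964462905923, -0.030729225279164028, 1.087476925034079], 'orientation': [-0.7006380828036095, 0.7067901194274215, -0.06149399818482992, 0.07597691881287089]}
wrist {'intrinsics': [[266.2872576763535, 0.0, 256.44776376993536], [0.0, 266.2872576763535, 197.40860124006525], [0.0, 0.0, 1.0]], 'mount': [[0.0007348853858387263, -0.24603906932708414, 0.9692596330747143, -0.19982372157053538], [-0.0005501541679716604, -0.9692598475931838, -0.24603870665817543, 0.06765098821880347], [0.9999995786368407, -0.00035243197710893483, -0.0008476543165506213, -0.0008083062350027204], [0.0, 0.0, 0.0, 1.0]]}
{'time': 0.0, 'joint_positions': array([-1.36455903,  0.33285787, -0.06470727,  1.46096063,  0.0215979 ,
        1.34987625, -0.08848525]), 'joint_vel': array([ 1.62549987e-03,  1.79148033e-04, -9.95749604e-04, -1.34646279e-03,
       -8.19096192e-05,  1.35334383e-03, -2.43439228e-03]), 'joint_torque': array([-7.19592254e-05, -6.23272991e+01,  2.42197764e-02, -3.89884257e+01,
       -6.14854437e-02,  4.01653675e-02,  1.59179040e-04]), 'ee_pos': array([0.14168111, 0.60827588, 0.18405351]), 'eef_rot': array([-0.43998359,  0.55418146,  0.43933193,  0.55343003]), 'ft_force': array([ 0.30739711,  1.1118411 , -0.40990331]), 'torque': array([-0.03193756, -0.05670175, -0.01220621]), 'width': 0.0871240366075757}
```

View pics/scene0.png

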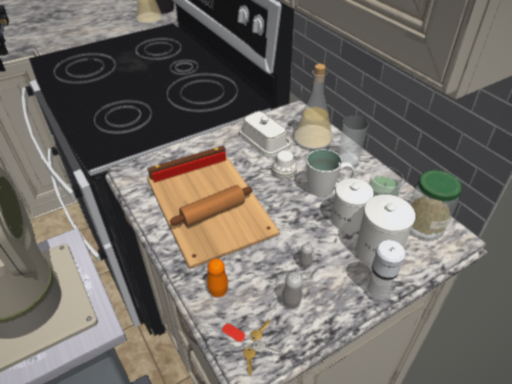

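View pics/top0.png

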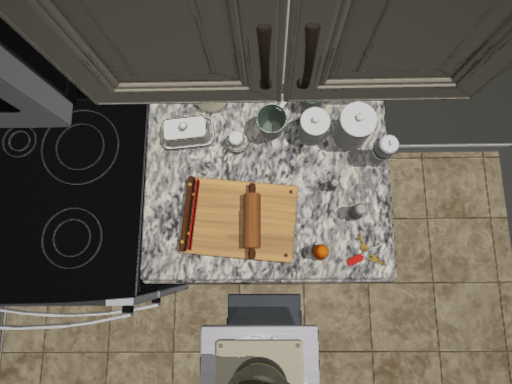

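```bash
cat > h.py <<'E'
from bench import *
import numpy as np, cv2
from scipy.spatial.transform import Rotation as R
def cam(n,st=None):
    p=camera_params(n); K=np.array(p["intrinsics"])
    if n=="wrist":
        M=np.array(p["mount"]); T=np.eye(4); T[:3,:3]=R.from_quat(st["eef_rot"]).as_matrix(); T[:3,3]=st["ee_pos"]; W=T@M
        return K,W[:3,:3],W[:3,3]
    return K,R.from_quat(p["orientation"]).as_matrix(),np.array(p["xyz"])
def ray(C,uv,z):
    K,Rm,t=C; d=Rm@np.linalg.inv(K)@np.array([uv[0],uv[1],1.]); return t+d*(z-t[2])/d[2]
def proj(C,P):
    K,Rm,t=C; P=np.atleast_2d(P); q=(P-t)@Rm@K.T; return q[:,:2]/q[:,2:]
E
python3 - <<'E'
import cv2
a=cv2.imread("pics/top0.png"); cv2.imwrite("pics/top0z.png",cv2.resize(a[160:285,160:310],None,fx=5,fy=4.75*5/4.75 if 0 else 4.7,interpolation=cv2.INTER_CUBIC))
b=a[130:280,290:410]; cv2.imwrite("pics/top0y.png",cv2.resize(b,None,fx=4,fy=4,interpolation=cv2.INTER_CUBIC))
s=cv2.imread("pics/scene0.png"); cv2.imwrite("pics/scene0z.png",cv2.resize(s[130:320,140:330],None,fx=3,fy=3,interpolation=cv2.INTER_CUBIC))
E
```

```text
(no output)
```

View pics/top0z.png

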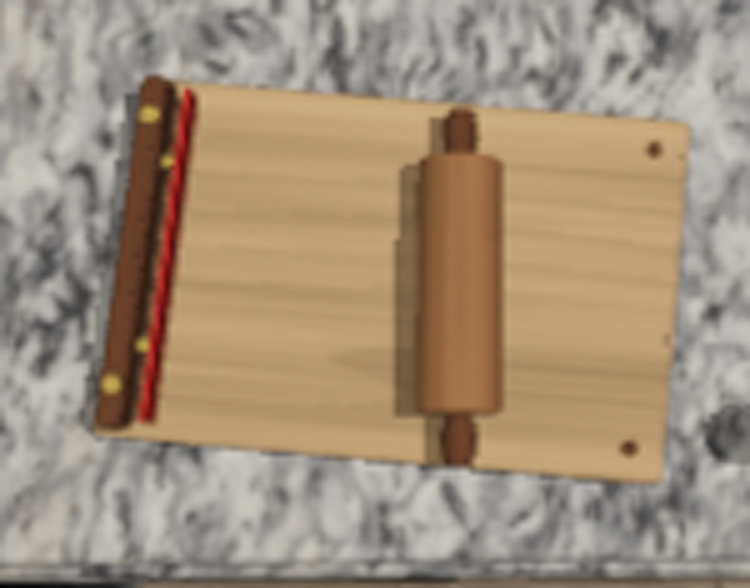

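View pics/top0y.png

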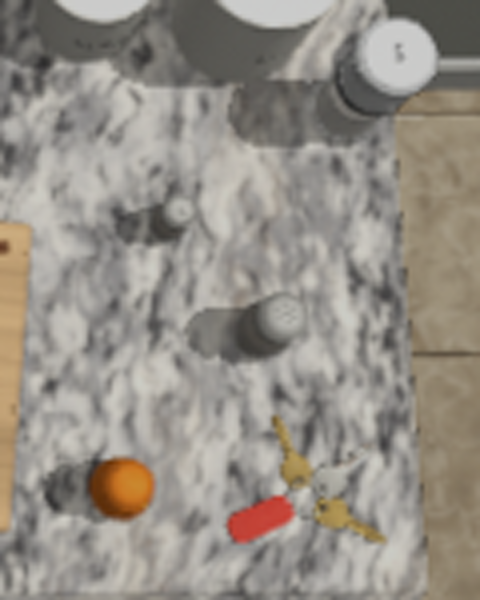

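View pics/scene0z.png

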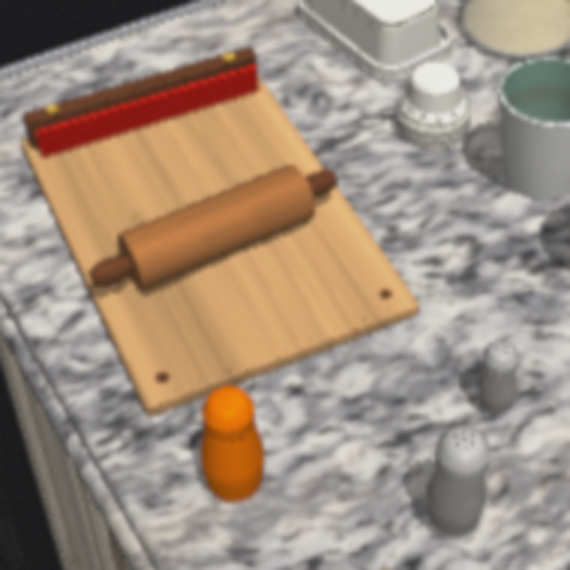

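```bash
python3 - <<'E'
from h import *
C=cam("top"); S=cam("scene")
z=lambda X,Y:((X+.5)/5-.5+160,(Y+.5)/4.7-.5+160)
print("BR..",*[ray(C,z(*q),.016).round(4) for q in [(688,124),(661,483),(97,432),(186,84)]])
ax=[ray(C,z(*q),.04) for q in [(460,110),(460,155),(458,412),(458,465)]]
print("pin",*[a.round(4) for a in ax])
print("barrel c",ray(C,z(460,283),.044).round(4))
print("rail top ends",*[ray(C,z(*q),.050).round(4) for q in [(177,80),(130,428)]], "strip top front",*[ray(C,z(*q),.046).round(4) for q in [(196,92),(153,421)]])
zy=lambda X,Y:((X+.5)/4-.5+290,(Y+.5)/4-.5+130)
print("shaker",ray(C,zy(283,315),.085).round(4),"small",ray(C,zy(180,210),.06).round(4))
zs=lambda X,Y:((X+.5)/3-.5+140,(Y+.5)/3-.5+130)
print("scene shaker top",ray(S,zs(463,447),.085).round(4),"orange",ray(S,zs(229,405),.085).round(4))
print("scene board BR",*[ray(S,zs(*q),.016).round(4) for q in [(418,302),(151,408)]])
print("scene orange top view",ray(C,zy(122,488),.08))
E
```

```text
BR.. [ 0.5331 -0.1128  0.016 ] [ 0.3181 -0.0926  0.016 ] [0.35   0.2213 0.016 ] [0.5614 0.177  0.016 ]
pin [0.5382 0.017  0.04  ] [0.5108 0.017  0.04  ] [0.3592 0.0184 0.04  ] [0.329  0.0184 0.04  ]
barrel c [0.4338 0.017  0.044 ]
rail top ends [0.5561 0.1755 0.05  ] [0.3511 0.1955 0.05  ] strip top front [0.5496 0.1654 0.046 ] [0.3551 0.1839 0.046 ]
shaker [ 0.4569 -0.2727  0.085 ] small [ 0.5339 -0.2124  0.06  ]
scene shaker top [ 0.4528 -0.2772  0.085 ] orange [ 0.3451 -0.1716  0.085 ]
scene board BR [ 0.5315 -0.1137  0.016 ] [ 0.3179 -0.0962  0.016 ]
scene orange top view [ 0.34500333 -0.16314914  0.08      ]
```

```bash
cat >> h.py <<'E'
def cmd(p,yaw_x,sgn=1,st=None):
    """mm shift & rotvec in current tool frame to put TCP at p, tool x down, tool z = sgn*(cos yaw, sin yaw,0)"""
    st=st or read_state(); Rc=R.from_quat(st["eef_rot"]).as_matrix()
    x=np.array([0,0,-1.]); z=sgn*np.array([np.cos(yaw_x),np.sin(yaw_x),0]); y=np.cross(z,x)
    Rt=np.c_[x,y,z]
    return (Rc.T@(np.array(p)-st["ee_pos"])*1e3).round(1), R.from_matrix(Rc.T@Rt).as_rotvec().round(3)
E
python3 - <<'E'
from h import *
st=read_state(); print(st["time"],R.from_quat(st["eef_rot"]).as_matrix().round(3))
for s in (1,-1): print(cmd([.43,-.06,.15],-.094,s,st))
E
```

```text
0.1 [[-0.    -0.974  0.227]
 [-0.001  0.227  0.974]
 [-1.    -0.    -0.001]]
(array([  34.9, -432.4, -585.5]), array([ 1.436e+00, -1.000e-03,  1.000e-03]))
(array([  34.9, -432.4, -585.5]), array([-1.706e+00, -1.000e-03, -1.000e-03]))
```

```bash
python3 - <<'E'
from h import *
print(cmd([.41,.28,.18],-.094))
E
```

```text
(array([   4.5, -335.8, -258.9]), array([ 1.436e+00, -1.000e-03,  1.000e-03]))
```

Call:
arm_command:
  targets:
    - [0, 0, -38, -29, 0.14, 0, 0]
    - [0, 0, -76, -58, 0.29, 0, 0]
    - [0, 2, -114, -87, 0.43, 0, 0]
    - [0, 3, -152, -116, 0.57, 0, 0]
    - [0, 4, -190, -145, 0.71, 0, 0]
    - [0, 4, -228, -174, 0.86, 0, 0]
    - [0, 4, -266, -203, 1.0, 0, 0]
    - [0, 4, -304, -232, 1.14, 0, 0]
    - [0, 4, -336, -259, 1.29, 0, 0]
    - [0, 4, -336, -259, 1.436, 0, 0]

```text
time: 1.1
ee_pos: [0.4138, 0.2746, 0.1809]
eef_rot: [0.038, 0.706, -0.039, 0.706]
ft_force: [0.9, 0.9, -0.2]
width: 0.0871
```

```bash
python3 - <<'E'
from h import *
st=read_state();print(st["time"],st["joint_positions"].round(2),st["ee_pos"],st["ft_force"])
print(cmd([.431,-.055,.13],-.094,1,st))
E
```

```text
1.1 [-0.99  0.04  0.32  1.81 -0.01  1.29 -0.77] [0.4137957  0.27460481 0.18087434] [ 0.87034274  0.91257833 -0.1943968 ]
(array([  51.3, -325.7,   52.9]), array([-0.015,  0.001,  0.001]))
```

Call:
arm_command:
  targets:
    - [0, 0, -40, 7, 0, 0, 0]
    - [0, 0, -80, 14, 0, 0, 0]
    - [0, 2, -120, 21, -0.01, 0, 0]
    - [0, 6, -160, 28, -0.015, 0, 0]
    - [0, 12, -200, 34, -0.015, 0, 0]
    - [0, 20, -240, 41, -0.015, 0, 0]
    - [0, 30, -280, 47, -0.015, 0, 0]
    - [0, 42, -315, 53, -0.015, 0, 0]
    - [0, 51, -326, 53, -0.015, 0, 0]
    - [0, 51, -326, 53, -0.015, 0, 0]

```text
time: 2.1
ee_pos: [0.4313, -0.0505, 0.1288]
eef_rot: [0.029, 0.707, -0.029, 0.706]
ft_force: [0.0, -0.2, 0.8]
width: 0.0868
```

```bash
python3 - <<'E'
from h import *
st=read_state();print(st["time"],st["joint_positions"].round(2),st["ee_pos"],st["ft_force"])
cv2.imwrite("pics/w1.png",camera("wrist")[:,:,::-1])
C=cam("wrist",st)
for y in (.0175,): print(proj(C,[[.359,y,.04],[.511,y,.04]]))
print(cmd([.431,-.045,.03],-.094,1,st))
E
```

```text
2.1 [-0.69 -0.1   0.68  2.04  0.07  1.19 -0.13] [ 0.43134518 -0.05048969  0.12878274] [ 0.04159519 -0.23058678  0.80759939]
[[183.86737199 133.87985067]
 [328.33936944 121.52922515]]
(array([98.8,  5.5, -0.6]), array([ 0.012, -0.002,  0.   ]))
```

View pics/w1.png

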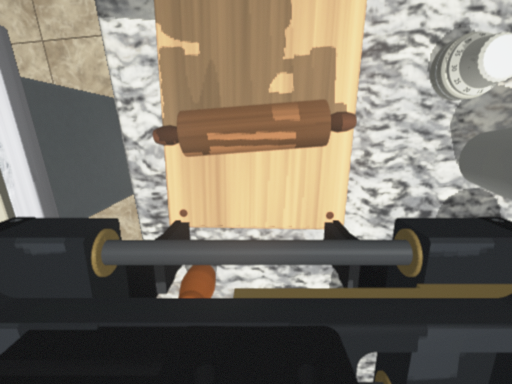

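Call:
arm_command:
  targets:
    - [0, 25, 2, 0, 0.01, 0, 0]
    - [0, 50, 4, 0, 0.01, 0, 0]
    - [0, 75, 5, 0, 0.01, 0, 0]
    - [0, 90, 5, 0, 0.01, 0, 0]
    - [0, 98, 5, 0, 0.01, 0, 0]
    - [0, 98, 5, 0, 0.01, 0, 0]
    - [0, 98, 5, 0, 0.01, 0, 0]

```text
time: 2.85
ee_pos: [0.4334, -0.0436, 0.0325]
eef_rot: [0.031, 0.706, -0.031, 0.707]
ft_force: [-0.4, 0.4, 0.5]
width: 0.0872
```

```bash
python3 - <<'E'
from h import *
st=read_state();print(st["time"],st["joint_positions"].round(2),st["ee_pos"],st["ft_force"],st["width"])
print(R.from_quat(st["eef_rot"]).as_matrix().round(3))
E
```

```text
2.85 [-0.68  0.06  0.71  2.14 -0.05  0.95 -0.04] [ 0.43338483 -0.0436253   0.03251864] [-0.40664784  0.35652544  0.50269139] 0.08723613617817527
[[ 0.001  0.088  0.996]
 [ 0.     0.996 -0.088]
 [-1.     0.     0.001]]
```

Call:
arm_command:
  targets:
    - [0, 0, 3, 0, 0, 0, 0]
    - [0, 0, 6, 0, 0, 0, 0]
    - [0, 0, 9, 0, 0, 0, 0]
    - [0, 0, 12, 0, 0, 0, 0]
    - [0, 0, 15, 0, 0, 0, 0]
    - [0, 0, 18, 0, 0, 0, 0]
    - [0, 0, 21, 0, 0, 0, 0]
    - [0, 0, 24, 0, 0, 0, 0]
    - [0, 0, 27, 0, 0, 0, 0]
    - [0, 0, 30, 0, 0, 0, 0]

```text
time: 3.85
ee_pos: [0.4355, -0.0141, 0.0318]
eef_rot: [0.031, 0.706, -0.031, 0.706]
ft_force: [-0.3, 0.9, 0.5]
width: 0.0871
```

Call:
arm_command:
  targets:
    - [0, 0, 3, 0, 0, 0, 0]
    - [0, 0, 6, 0, 0, 0, 0]
    - [0, 0, 9, 0, 0, 0, 0]
    - [0, 0, 12, 0, 0, 0, 0]
    - [0, 0, 15, 0, 0, 0, 0]

```text
time: 4.35
ee_pos: [0.4368, 0.0008, 0.0318]
eef_rot: [0.031, 0.706, -0.031, 0.706]
ft_force: [-0.0, 0.1, -0.4]
width: 0.0869
```

```bash
python3 - <<'E'
from h import *
st=read_state();print(st["time"],st["ee_pos"],st["ft_force"])
cv2.imwrite("pics/w2.png",camera("wrist")[:,:,::-1])
C=cam("wrist",st)
a=camera("top")[:,:,::-1]; cv2.imwrite("pics/top2.png",cv2.resize(a[160:285,160:310],None,fx=5,fy=4.7,interpolation=cv2.INTER_CUBIC))
E
```

```text
4.35 [0.43682965 0.00079748 0.03182398] [-0.03495474  0.07815223 -0.39538247]
```

View pics/w2.png

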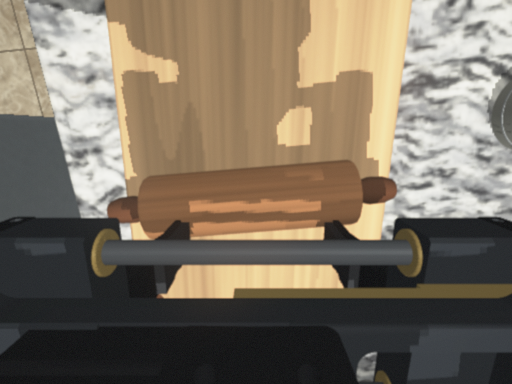

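View pics/top2.png

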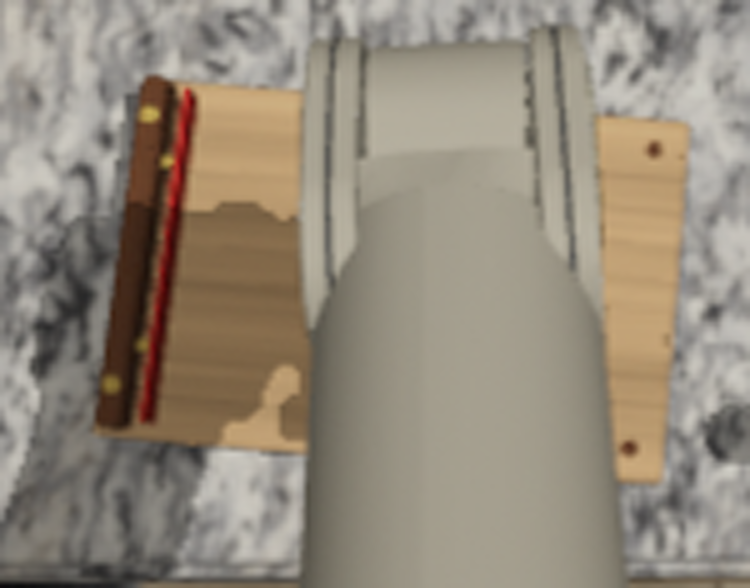

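Call:
arm_command:
  targets:
    - [0, 0, 3, 0, 0, 0, 0]
    - [0, 0, 6, 0, 0, 0, 0]
    - [0, 0, 9, 0, 0, 0, 0]
    - [0, 0, 12, 0, 0, 0, 0]
    - [0, 0, 15, 0, 0, 0, 0]
    - [0, 0, 18, 0, 0, 0, 0]
    - [0, 0, 21, 0, 0, 0, 0]
    - [0, 0, 24, 0, 0, 0, 0]
    - [0, 0, 27, 0, 0, 0, 0]
    - [0, 0, 30, 0, 0, 0, 0]

```text
time: 5.45
ee_pos: [0.4395, 0.0307, 0.0318]
eef_rot: [0.031, 0.706, -0.031, 0.706]
ft_force: [0.4, -0.9, -0.5]
width: 0.0876
```

```bash
python3 - <<'E'
from h import *
st=read_state();print(st["time"],st["ee_pos"],st["ft_force"],st["torque"])
cv2.imwrite("pics/w3.png",camera("wrist")[:,:,::-1])
E
```

```text
5.45 [0.4394875  0.03067749 0.03181646] [ 0.35200741 -0.85641101 -0.50901997] [-0.12471382  0.0754579  -0.04591132]
```

View pics/w3.png

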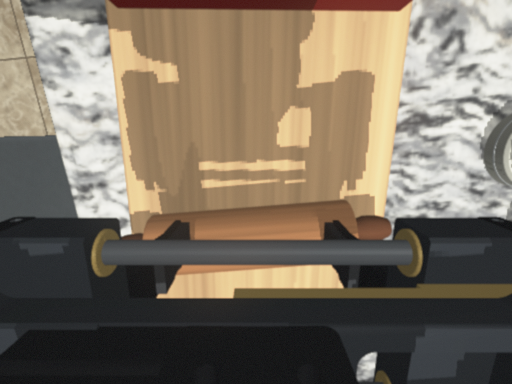

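```bash
python3 - <<'E'
from h import *
st=read_state();C=cam("wrist",st)
Rc=R.from_quat(st["eef_rot"]).as_matrix()
f=lambda x,y,z:proj(C,st["ee_pos"]+Rc@np.array([x,y,z]))[0].round()
print("tcp",f(0,0,0),"tips",f(0,0,.05),f(0,0,-.05),"40mm up",f(-.04,0,.05))
for d in (.02,.03,.035,.04):
  # pin axis at z .04 => tool x = -.008
  print(d,"axis",f(-.008,d,.075),f(-.008,d,-.075),"top",f(-.032,d,0),"front silh",f(-.02,d+.02,0))
im=cv2.imread("pics/w3.png"); cv2.imwrite("pics/w3z.png",cv2.resize(im[180:300,90:410],None,fx=2.5,fy=2.5,interpolation=cv2.INTER_CUBIC))
E
```

```text
tcp [258. 216.] tips [321. 216.] [194. 216.] 40mm up [336. 236.]
0.02 axis [359. 194.] [156. 194.] top [258. 203.] front silh [258. 169.]
0.03 axis [360. 181.] [155. 181.] top [258. 188.] front silh [258. 155.]
0.035 axis [361. 174.] [155. 174.] top [258. 180.] front silh [258. 147.]
0.04 axis [362. 167.] [154. 167.] top [258. 172.] front silh [258. 139.]
```

View pics/w3z.png

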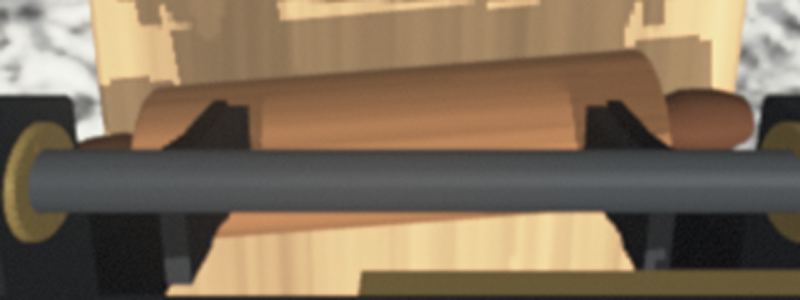

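```bash
python3 - <<'E'
from h import *
a=camera("scene")[:,:,::-1]; cv2.imwrite("pics/s3.png",cv2.resize(a[100:280,120:320],None,fx=4,fy=3.3,interpolation=cv2.INTER_CUBIC)); 
C=cam("scene");st=read_state();Rc=R.from_quat(st["eef_rot"]).as_matrix()
for x in (0,-.02,-.035,-.05,-.07):
  for z in (-.044,.044):
    p=proj(C,st["ee_pos"]+Rc@np.array([x,0,z]))[0]; print(x,z,((p-[120,100])*[4,3.3]).round())
E
```

```text
0 -0.044 [301. 358.]
0 0.044 [439. 319.]
-0.02 -0.044 [297. 338.]
-0.02 0.044 [437. 299.]
-0.035 -0.044 [294. 323.]
-0.035 0.044 [436. 283.]
-0.05 -0.044 [292. 307.]
-0.05 0.044 [434. 268.]
-0.07 -0.044 [288. 286.]
-0.07 0.044 [433. 246.]
```

View pics/s3.png

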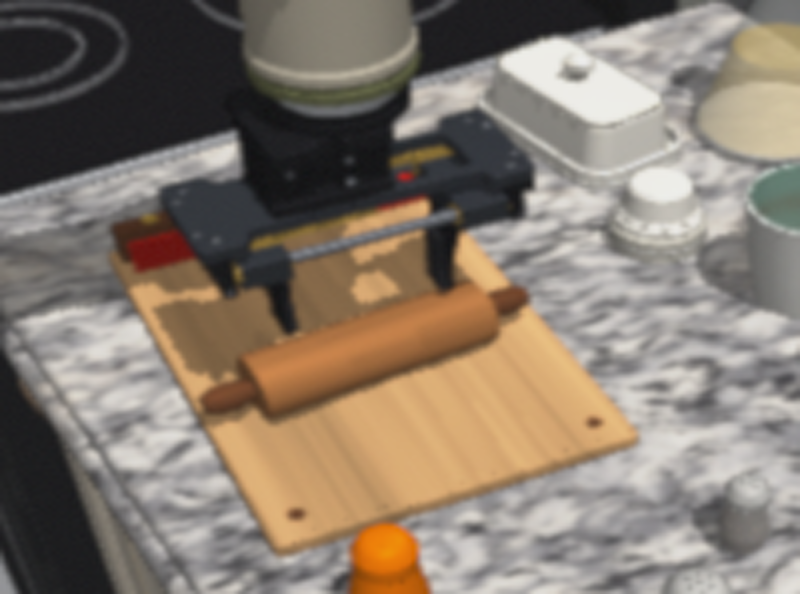

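Call:
arm_command:
  targets:
    - [0, -25, 0, 0, 0, 0, 0]
    - [128, -50, 0, 0, 0, 0, 0]
    - [128, -60, -25, 2, 0, 0, 0]
    - [128, -60, -50, 4, 0, 0, 0]
    - [128, -60, -73, 6, 0, 0, 0]
    - [128, -60, -73, 6, 0, 0, 0]
    - [128, -60, -73, 6, 0, 0, 0]

```text
time: 6.25
ee_pos: [0.4389, -0.0428, 0.0918]
eef_rot: [0.032, 0.706, -0.032, 0.706]
ft_force: [-0.5, -0.2, -0.3]
width: 0.048
```

```bash
python3 - <<'E'
from h import *
a=camera("scene")[:,:,::-1]; cv2.imwrite("pics/s4.png",cv2.resize(a[100:280,120:320],None,fx=4,fy=3.3,interpolation=cv2.INTER_CUBIC)); 
C=cam("scene");st=read_state();Rc=R.from_quat(st["eef_rot"]).as_matrix();w=st["width"];print(st["time"],st["ee_pos"],w)
for x in (0,-.01,-.02,-.035):
  for z in (-w/2,w/2):
    p=proj(C,st["ee_pos"]+Rc@np.array([x,0,z]))[0]; print(x,z,((p-[120,100])*[4,3.3]).round())
E
```

```text
6.3 [ 0.43892887 -0.04220574  0.09175632] 0.046220430533902464
0 -0.023110215266951232 [385. 352.]
0 0.023110215266951232 [463. 329.]
-0.01 -0.023110215266951232 [383. 341.]
-0.01 0.023110215266951232 [462. 318.]
-0.02 -0.023110215266951232 [382. 330.]
-0.02 0.023110215266951232 [462. 307.]
-0.035 -0.023110215266951232 [380. 313.]
-0.035 0.023110215266951232 [460. 290.]
```

View pics/s4.png

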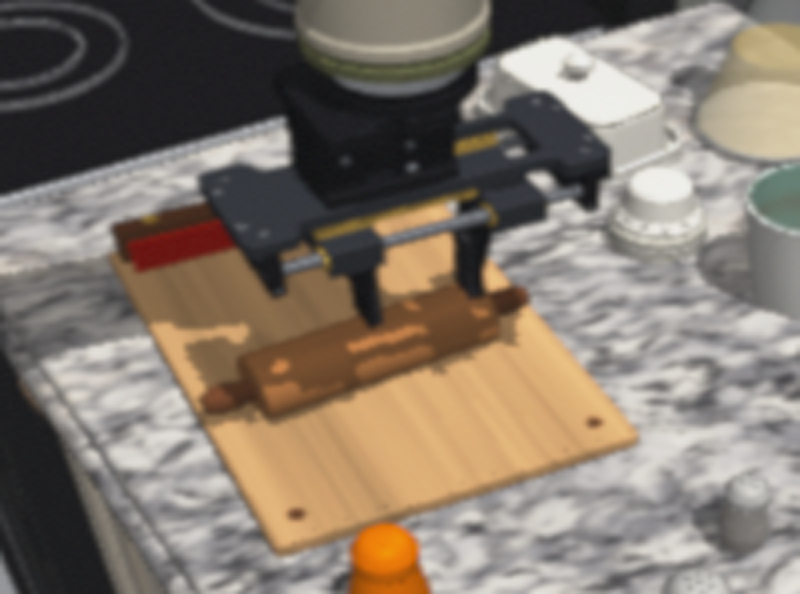

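```bash
python3 - <<'E'
from h import *
st=read_state()
a=camera("wrist")[:,:,::-1]; cv2.imwrite("pics/w4.png",cv2.resize(a[150:300,130:390],None,fx=3,fy=3,interpolation=cv2.INTER_CUBIC)); 
a=camera("scene")[:,:,::-1]; cv2.imwrite("pics/s4b.png",cv2.resize(a[125:220,160:290],None,fx=6,fy=6,interpolation=cv2.INTER_CUBIC)); print(st["ee_pos"],st["width"])
E
```

```text
[ 0.43892887 -0.04220574  0.09175632] 0.046220430533902464
```

View pics/w4.png

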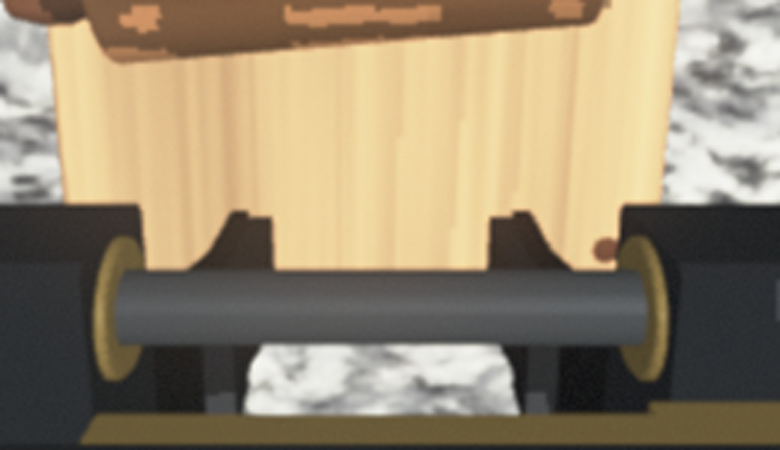

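View pics/s4b.png

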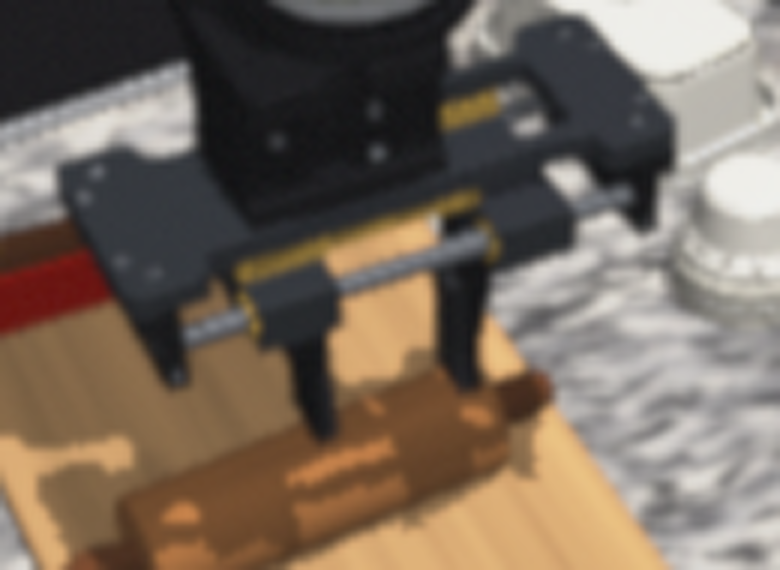

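Call:
arm_command:
  targets:
    - [128, 20, -5, 0, 0, 0, 0]
    - [128, 40, -10, 0, 0, 0, 0]
    - [128, 60, -12, 0, 0, 0, 0]
    - [128, 66, -12, 0, 0, 0, 0]
    - [128, 70, -12, 0, 0, 0, 0]
    - [128, 70, -12, 0, 0, 0, 0]

```text
time: 7.0
ee_pos: [0.4381, -0.0544, 0.022]
eef_rot: [0.031, 0.706, -0.031, 0.706]
ft_force: [0.6, 0.1, 0.9]
width: 0.0431
```

```bash
python3 - <<'E'
from h import *
st=read_state()
a=camera("scene")[:,:,::-1]; cv2.imwrite("pics/s5.png",cv2.resize(a[125:220,160:290],None,fx=6,fy=6,interpolation=cv2.INTER_CUBIC)); print(st["ee_pos"],st["width"],st["ft_force"])
E
```

```text
[ 0.43805922 -0.05435396  0.021977  ] 0.043148418917180825 [0.60172647 0.07271369 0.88879453]
```

View pics/s5.png

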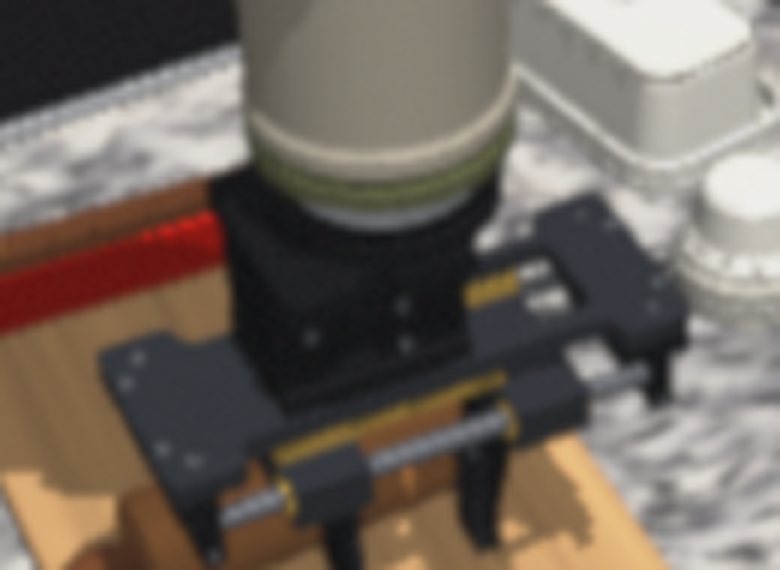

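```bash
python3 - <<'E'
from h import *
st=read_state();C=cam("scene");Rc=R.from_quat(st["eef_rot"]).as_matrix()
g=lambda x,y,z:((proj(C,st["ee_pos"]+Rc@np.array([x,y,z]))[0]-[160,125])*6).round()
for x in (0,-.01,-.02,-.03,-.04): print(x,g(x,0,.0216),g(x,-.0095,.0216),g(x,0.0095,.0216),g(x,0,.036))
print("bracket L bottom",[ (x,g(x,y,-.095)) for x in (-.05,-.06,-.07,-.08) for y in (-.037,)])
E
```

```text
0 [473. 600.] [483. 617.] [462. 584.] [507. 587.]
-0.01 [472. 582.] [483. 599.] [461. 566.] [506. 569.]
-0.02 [471. 564.] [482. 581.] [460. 548.] [506. 551.]
-0.03 [470. 546.] [481. 562.] [459. 529.] [505. 533.]
-0.04 [469. 527.] [480. 544.] [458. 511.] [504. 514.]
bracket L bottom [(-0.05, array([205., 689.])), (-0.06, array([201., 670.])), (-0.07, array([198., 650.])), (-0.08, array([195., 631.]))]
```

Call:
arm_command:
  targets:
    - [128, 8, 0, 0, 0, 0, 0]
    - [128, 14, 0, 0, 0, 0, 0]
    - [128, 18, 0, 0, 0, 0, 0]
    - [128, 20, 0, 0, 0, 0, 0]
    - [128, 22, 0, 0, 0, 0, 0]
    - [128, 24, 0, 0, 0, 0, 0]

```text
time: 7.65
ee_pos: [0.438, -0.0548, -0.0023]
eef_rot: [0.031, 0.706, -0.031, 0.706]
ft_force: [-0.2, 0.3, -0.5]
width: 0.0434
```

```bash
python3 - <<'E'
from h import *
st=read_state()
a=camera("scene")[:,:,::-1]; cv2.imwrite("pics/s6.png",cv2.resize(a[135:250,160:290],None,fx=6,fy=5,interpolation=cv2.INTER_CUBIC)); print(st["ee_pos"],st["width"],st["ft_force"])
a=camera("wrist")[:,:,::-1]; cv2.imwrite("pics/w6.png",a) 
E
```

```text
[ 0.43798153 -0.05477507 -0.00226009] 0.04341211517257772 [-0.20163323  0.32805615 -0.53364425]
```

View pics/s6.png

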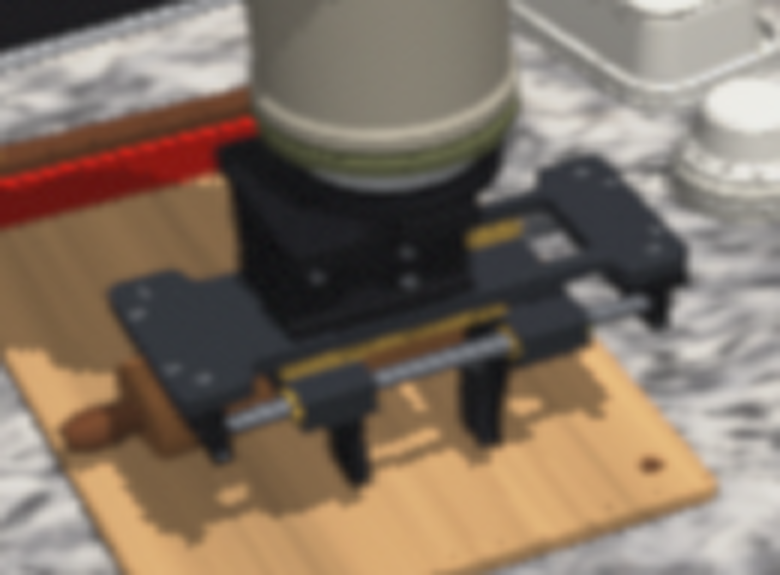

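View pics/w6.png

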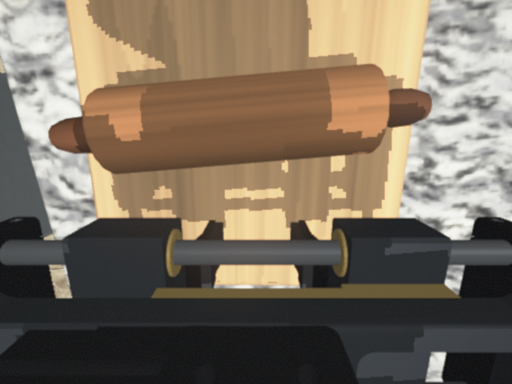

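Call:
arm_command:
  targets:
    - [128, 2, 0, 0, 0, 0, 0]
    - [128, 4, 0, 0, 0, 0, 0]
    - [128, 6, 0, 0, 0, 0, 0]
    - [128, 7, 0, 0, 0, 0, 0]
    - [128, 8, 0, 0, 0, 0, 0]

```text
time: 8.25
ee_pos: [0.4379, -0.0548, -0.0103]
eef_rot: [0.031, 0.706, -0.031, 0.706]
ft_force: [-0.2, 0.5, 0.5]
width: 0.0435
```

Call:
arm_command:
  targets:
    - [128, 1, 0, 0, 0, 0, 0]
    - [128, 2, 0, 0, 0, 0, 0]
    - [128, 3, 0, 0, 0, 0, 0]

```text
time: 8.55
ee_pos: [0.4379, -0.0547, -0.0132]
eef_rot: [0.031, 0.706, -0.031, 0.706]
ft_force: [-0.9, 1.2, -0.2]
width: 0.043
```

Call:
arm_command:
  targets:
    - [128, 1, 0, 0, 0, 0, 0]
    - [128, 2, 0, 0, 0, 0, 0]
    - [128, 3, 0, 0, 0, 0, 0]

```text
time: 8.85
ee_pos: [0.4379, -0.0548, -0.0163]
eef_rot: [0.031, 0.706, -0.031, 0.706]
ft_force: [-0.6, -0.6, -0.2]
width: 0.0433
```

Call:
arm_command:
  targets:
    - [128, 0, 3, 0, 0, 0, 0]
    - [128, 0, 6, 0, 0, 0, 0]
    - [128, 0, 9, 0, 0, 0, 0]
    - [128, 0, 12, 0, 0, 0, 0]
    - [128, 0, 15, 0, 0, 0, 0]
    - [128, 0, 18, 0, 0, 0, 0]
    - [128, 0, 21, 0, 0, 0, 0]
    - [128, 0, 24, 0, 0, 0, 0]
    - [128, 0, 27, 0, 0, 0, 0]
    - [128, 0, 30, 0, 0, 0, 0]

```text
time: 9.85
ee_pos: [0.4406, -0.0246, -0.0162]
eef_rot: [0.031, 0.706, -0.031, 0.706]
ft_force: [-0.1, 0.9, -0.1]
width: 0.0438
```

Call:
arm_command:
  targets:
    - [128, 0, 2, 0, 0, 0, 0]
    - [128, 0, 4, 0, 0, 0, 0]
    - [128, 0, 6, 0, 0, 0, 0]
    - [128, 0, 8, 0, 0, 0, 0]
    - [128, 0, 10, 0, 0, 0, 0]
    - [128, 0, 12, 0, 0, 0, 0]
    - [128, 0, 14, 0, 0, 0, 0]
    - [128, 0, 16, 0, 0, 0, 0]
    - [128, 0, 18, 0, 0, 0, 0]
    - [128, 0, 20, 0, 0, 0, 0]

```text
time: 10.85
ee_pos: [0.4423, -0.0048, -0.0162]
eef_rot: [0.031, 0.706, -0.031, 0.706]
ft_force: [0.7, -0.2, 0.8]
width: 0.0436
```

```bash
python3 - <<'E'
from h import *
st=read_state();print(st["time"],st["ee_pos"],st["ft_force"])
cv2.imwrite("pics/w7.png",camera("wrist")[:,:,::-1])
E
```

```text
10.85 [ 0.44232876 -0.00477344 -0.01618997] [ 0.72135094 -0.21562012  0.79396472]
```

View pics/w7.png

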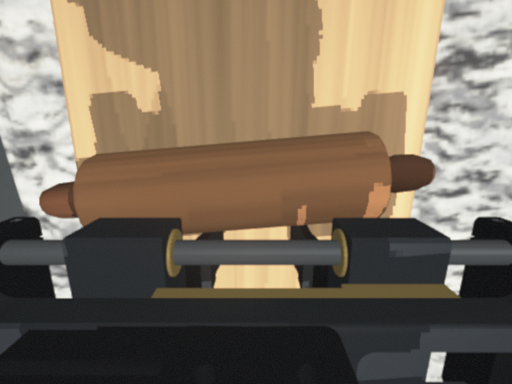

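Call:
arm_command:
  targets:
    - [128, 0, 3, 0, 0, 0, 0]
    - [128, 0, 6, 0, 0, 0, 0]
    - [128, 0, 9, 0, 0, 0, 0]
    - [128, 0, 12, 0, 0, 0, 0]
    - [128, 0, 15, 0, 0, 0, 0]
    - [128, 0, 18, 0, 0, 0, 0]
    - [128, 0, 21, 0, 0, 0, 0]
    - [128, 0, 24, 0, 0, 0, 0]
    - [128, 0, 27, 0, 0, 0, 0]
    - [128, 0, 30, 0, 0, 0, 0]

```text
time: 11.9
ee_pos: [0.445, 0.0252, -0.0162]
eef_rot: [0.031, 0.706, -0.031, 0.706]
ft_force: [-0.9, 0.3, -0.1]
width: 0.0432
```

```bash
python3 - <<'E'
from h import *
st=read_state();print(st["time"],st["ee_pos"],st["ft_force"])
cv2.imwrite("pics/w8.png",camera("wrist")[:,:,::-1])
E
```

```text
11.9 [ 0.44502395  0.02519271 -0.01617294] [-0.91611628  0.2930476  -0.11865944]
```

View pics/w8.png

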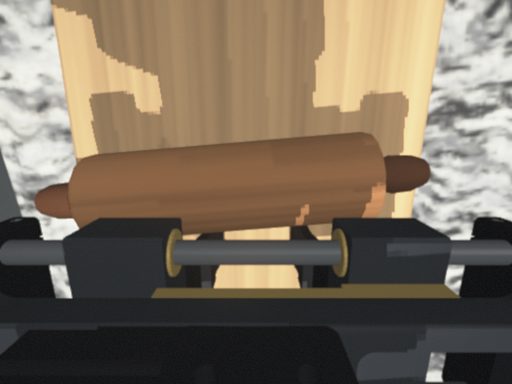

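Call:
arm_command:
  targets:
    - [128, 0, 4, 0, 0, 0, 0]
    - [128, 0, 8, 0, 0, 0, 0]
    - [128, 0, 12, 0, 0, 0, 0]
    - [128, 0, 16, 0, 0, 0, 0]
    - [128, 0, 20, 0, 0, 0, 0]
    - [128, 0, 24, 0, 0, 0, 0]
    - [128, 0, 28, 0, 0, 0, 0]
    - [128, 0, 32, 0, 0, 0, 0]
    - [128, 0, 36, 0, 0, 0, 0]
    - [128, 0, 40, 0, 0, 0, 0]

```text
time: 12.95
ee_pos: [0.4486, 0.0651, -0.0162]
eef_rot: [0.031, 0.706, -0.031, 0.706]
ft_force: [-0.2, -0.5, -0.2]
width: 0.0434
```

Call:
arm_command:
  targets:
    - [128, 0, 4, 0, 0, 0, 0]
    - [128, 0, 8, 0, 0, 0, 0]
    - [128, 0, 12, 0, 0, 0, 0]
    - [128, 0, 16, 0, 0, 0, 0]
    - [128, 0, 20, 0, 0, 0, 0]
    - [128, 0, 23, 0, 0, 0, 0]
    - [128, 0, 26, 0, 0, 0, 0]
    - [128, 0, 29, 0, 0, 0, 0]
    - [128, 0, 32, 0, 0, 0, 0]
    - [128, 0, 35, 0, 0, 0, 0]

```text
time: 13.95
ee_pos: [0.4517, 0.0999, -0.0162]
eef_rot: [0.031, 0.706, -0.031, 0.706]
ft_force: [-0.1, 0.1, 0.8]
width: 0.043
```

```bash
python3 - <<'E'
from h import *
st=read_state();print(st["time"],st["ee_pos"],st["ft_force"],st["joint_positions"].round(2))
cv2.imwrite("pics/w9.png",camera("wrist")[:,:,::-1])
C=cam("wrist",st); y0,x0=st["ee_pos"][1],st["ee_pos"][0]
E
```

```text
13.95 [ 0.45170046  0.09986781 -0.01617233] [-0.0788145   0.08274595  0.7814427 ] [-0.88  0.23  0.62  2.11 -0.18  0.85 -0.24]
```

View pics/w9.png

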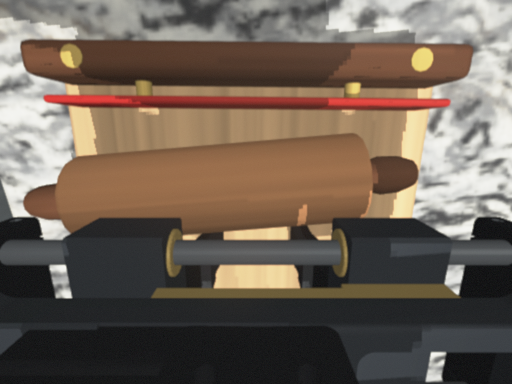

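Call:
arm_command:
  targets:
    - [128, 0, 2, 0, 0, 0, 0]
    - [128, 0, 4, 0, 0, 0, 0]
    - [128, 0, 6, 0, 0, 0, 0]
    - [128, 0, 8, 0, 0, 0, 0]
    - [128, 0, 10, 0, 0, 0, 0]
    - [128, 0, 12, 0, 0, 0, 0]
    - [128, 0, 13, 0, 0, 0, 0]
    - [128, 0, 14, 0, 0, 0, 0]

```text
time: 14.8
ee_pos: [0.4527, 0.113, -0.0163]
eef_rot: [0.031, 0.707, -0.032, 0.706]
ft_force: [-1.6, -3.4, 2.6]
width: 0.0434
```

```bash
python3 - <<'E'
from h import *
st=read_state();print(st["time"],st["ee_pos"],st["ft_force"])
cv2.imwrite("pics/w10.png",camera("wrist")[:,:,::-1])
print(read_state()["ft_force"])
E
```

```text
14.8 [ 0.45268884  0.1129994  -0.01625087] [-1.64673425 -3.36026477  2.58716491]
[-0.63503558 -3.72729005  2.09619426]
```

View pics/w10.png

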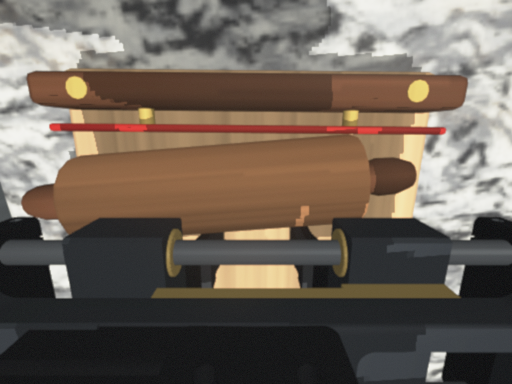

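Call:
arm_command:
  targets:
    - [128, 0, 0.5, 0, 0, 0, 0]
    - [128, 0, 1, 0, 0, 0, 0]

```text
time: 15.05
ee_pos: [0.4526, 0.1142, -0.0163]
eef_rot: [0.031, 0.707, -0.032, 0.706]
ft_force: [-1.7, -4.3, 2.4]
width: 0.0431
```

Call:
arm_command:
  targets:
    - [128, 0, 0.5, 0, 0, 0, 0]
    - [128, 0, 1, 0, 0, 0, 0]

```text
time: 15.25
ee_pos: [0.4529, 0.1156, -0.0163]
eef_rot: [0.032, 0.707, -0.031, 0.706]
ft_force: [-2.0, -3.4, 1.5]
width: 0.0434
```

Call:
arm_command:
  targets:
    - [128, 0, 0.5, 0, 0, 0, 0]
    - [128, 0, 1, 0, 0, 0, 0]
    - [128, 0, 1.5, 0, 0, 0, 0]

```text
time: 15.55
ee_pos: [0.4532, 0.1172, -0.0162]
eef_rot: [0.031, 0.706, -0.031, 0.706]
ft_force: [-2.2, -3.5, 1.3]
width: 0.0434
```

Call:
arm_command:
  targets:
    - [128, 0, 0.5, 0, 0, 0, 0]
    - [128, 0, 1, 0, 0, 0, 0]
    - [128, 0, 1.5, 0, 0, 0, 0]

```text
time: 15.85
ee_pos: [0.4534, 0.1186, -0.0162]
eef_rot: [0.031, 0.706, -0.031, 0.706]
ft_force: [-2.5, -2.2, 2.5]
width: 0.0431
```

```bash
python3 - <<'E'
from h import *
st=read_state();print(st["time"],st["ee_pos"],st["ft_force"])
cv2.imwrite("pics/w11.png",camera("wrist")[:,:,::-1])
E
```

```text
15.85 [ 0.45336734  0.1185862  -0.01616812] [-2.48188975 -2.19155417  2.46138624]
```

View pics/w11.png

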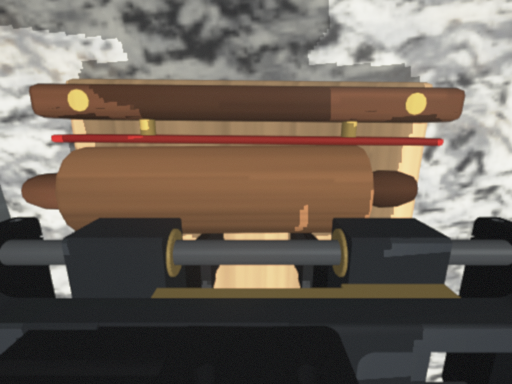

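Call:
arm_command:
  targets:
    - [128, 0, 0.4, 0, 0, 0, 0]
    - [128, 0, 0.8, 0, 0, 0, 0]

```text
time: 16.1
ee_pos: [0.4534, 0.1191, -0.0162]
eef_rot: [0.031, 0.706, -0.032, 0.706]
ft_force: [-2.7, -5.5, 2.2]
width: 0.0432
```

Call:
arm_command:
  targets:
    - [128, 0, 0.3, 0, 0, 0, 0]
    - [128, 0, 0.3, 0, 0, 0, 0]

```text
time: 16.3
ee_pos: [0.4534, 0.119, -0.0162]
eef_rot: [0.031, 0.707, -0.032, 0.706]
ft_force: [-1.6, -4.8, 3.1]
width: 0.0431
```

Call:
arm_command:
  targets:
    - [128, 0, 0.3, 0, 0, 0, 0]
    - [128, 0, 0.3, 0, 0, 0, 0]

```text
time: 16.5
ee_pos: [0.4534, 0.1191, -0.0162]
eef_rot: [0.031, 0.707, -0.032, 0.706]
ft_force: [-2.8, -6.6, 3.6]
width: 0.0434
```

Call:
arm_command:
  targets:
    - [128, 0, 0.2, 0, 0, 0, 0]
    - [128, 0, 0.2, 0, 0, 0, 0]
    - [128, 0, 0.2, 0, 0, 0, 0]
    - [128, 0, 0.2, 0, 0, 0, 0]

```text
time: 16.9
ee_pos: [0.4534, 0.1191, -0.0162]
eef_rot: [0.031, 0.707, -0.032, 0.706]
ft_force: [-3.2, -7.6, 4.8]
width: 0.0432
```

Call:
arm_command:
  targets:
    - [128, 0, 0, 0, 0, 0, 0]
    - [128, 0, 0, 0, 0, 0, 0]
    - [128, 0, 0, 0, 0, 0, 0]

```text
time: 17.2
ee_pos: [0.4534, 0.1191, -0.0162]
eef_rot: [0.031, 0.707, -0.032, 0.706]
ft_force: [-3.1, -7.1, 3.6]
width: 0.0435
```

Call:
arm_command:
  targets:
    - [128, 0, 0, 0, 0, 0, 0]
    - [128, 0, 0, 0, 0, 0, 0]
    - [128, 0, 0, 0, 0, 0, 0]

```text
time: 17.5
ee_pos: [0.4534, 0.1191, -0.0162]
eef_rot: [0.031, 0.707, -0.032, 0.706]
ft_force: [-2.6, -6.8, 4.1]
width: 0.0436
```

Call:
arm_command:
  targets:
    - [128, 0, 0, 0, 0, 0, 0]
    - [128, 0, 0, 0, 0, 0, 0]
    - [128, 0, 0, 0, 0, 0, 0]

```text
time: 17.8
ee_pos: [0.4534, 0.1191, -0.0162]
eef_rot: [0.031, 0.707, -0.032, 0.706]
ft_force: [-4.4, -7.9, 4.4]
width: 0.0435
```

Call:
arm_command:
  targets:
    - [128, 0, -2, 0, 0, 0, 0]
    - [128, 0, -6, 0, 0, 0, 0]
    - [128, 0, -14, 0, 0, 0, 0]
    - [128, 0, -30, 0, 0, 0, 0]
    - [0, -10, -55, 0, 0, 0, 0]
    - [0, -40, -80, 0, 0, 0, 0]
    - [0, -75, -110, 0, 0, 0, 0]
    - [0, -110, -140, 0, 0, 0, 0]
    - [0, -120, -140, 0, 0, 0, 0]
    - [0, -120, -140, 0, 0, 0, 0]

```text
time: 18.8
ee_pos: [0.4419, -0.0199, 0.105]
eef_rot: [0.033, 0.705, -0.031, 0.707]
ft_force: [0.4, 0.6, -0.5]
width: 0.0823
```

```bash
python3 - <<'E'
from h import *
st=read_state();print(st["time"],st["ee_pos"],st["ft_force"])
cv2.imwrite("pics/w12.png",camera("wrist")[:,:,::-1])
print(cmd([.455,-.275,.104],-.09,1,st))
E
```

```text
18.8 [ 0.44191326 -0.01988637  0.10502882] [ 0.37089466  0.56730963 -0.46462881]
(array([   0.4, -252.9,   36.2]), array([-0.001,  0.003, -0.003]))
```

View pics/w12.png

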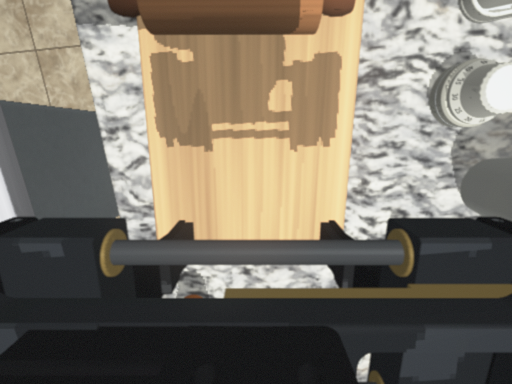

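```bash
python3 - <<'E'
from h import *
tj=ray(cam("top"),(389,144),.12); print("jar",tj)
def ov(n,f,c,box,s,out):
    a=cv2.imread(f)[box[1]:box[3],box[0]:box[2]]; a=cv2.resize(a,None,fx=s,fy=s,interpolation=cv2.INTER_CUBIC)
    C=cam(n); t=np.linspace(0,2*np.pi,60)
    for r,z,col in ((.022,0,(0,0,255)),(.022,.074,(0,255,0)),(.017,.088,(255,0,0))):
        P=np.c_[c[0]+r*np.cos(t),c[1]+r*np.sin(t),0*t+z]; q=((proj(C,P)-np.array(box[:2])+.5)*s).astype(int)
        cv2.polylines(a,[q],True,col,1)
    cv2.imwrite(out,a)
    return a
c=(.455,-.275)
A=ov("top","pics/top0.png",c,(325,185,385,235),7,"/tmp/a.png")
B=ov("scene","pics/scene0.png",c,(265,255,325,320),7,"/tmp/b.png")
h=max(A.shape[0],B.shape[0]); A=cv2.copyMakeBorder(A,0,h-A.shape[0],0,0,0);B=cv2.copyMakeBorder(B,0,h-B.shape[0],0,0,0)
cv2.imwrite("pics/ov.png",cv2.resize(np.hstack([A,B]),None,fx=.9,fy=.9))
E
```

```text
jar [ 0.62216657 -0.34894218  0.12      ]
```

View pics/ov.png

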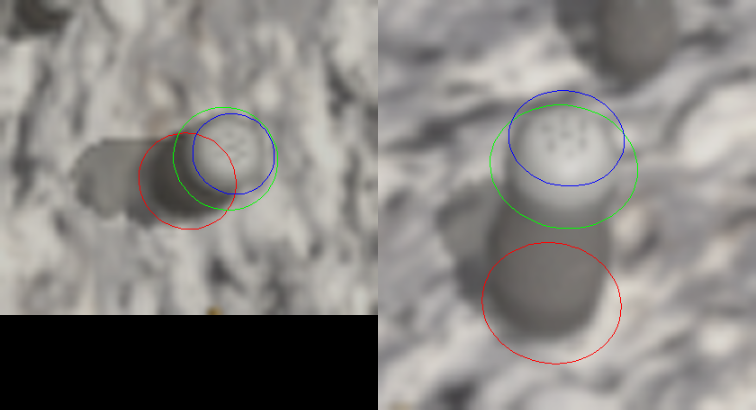

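Call:
arm_command:
  targets:
    - [0, 0, -40, 6, 0, 0, 0]
    - [0, 0, -80, 12, 0, 0, 0]
    - [0, 0, -120, 18, 0, 0, 0]
    - [0, 0, -160, 24, 0, 0, 0]
    - [0, 0, -200, 30, 0, 0, 0]
    - [0, 0, -235, 35, 0, 0, 0]
    - [0, 0, -254, 37, 0, 0, 0]
    - [0, 0, -254, 37, 0, 0, 0]
    - [0, 0, -254, 37, 0, 0, 0]

```text
time: 19.75
ee_pos: [0.4547, -0.2748, 0.1022]
eef_rot: [0.031, 0.707, -0.031, 0.705]
ft_force: [0.5, 1.0, 0.3]
width: 0.0868
```

```bash
python3 - <<'E'
from h import *
st=read_state();print(st["time"],st["ee_pos"],st["ft_force"],st["joint_positions"].round(2))
print(cmd([.4555,-.276,.104],-.09,1,st))
a=camera("wrist")[:,:,::-1]; cv2.imwrite("pics/w13.png",a)
a=camera("top")[:,:,::-1]; cv2.imwrite("pics/top13.png",cv2.resize(a[160:285,160:310],None,fx=5,fy=4.7,interpolation=cv2.INTER_CUBIC))
a=camera("scene")[:,:,::-1]; cv2.imwrite("pics/s13.png",cv2.resize(a[130:330,140:340],None,fx=3.5,fy=3,interpolation=cv2.INTER_CUBIC))
E
```

```text
19.75 [ 0.45466953 -0.27477354  0.10218829] [0.47906297 0.9963103  0.33549434] [-0.38  0.28  0.98  1.85 -0.25  1.15  0.59]
(array([-1.8, -1.1,  0.9]), array([ 0.001, -0.003,  0.   ]))
```

View pics/w13.png

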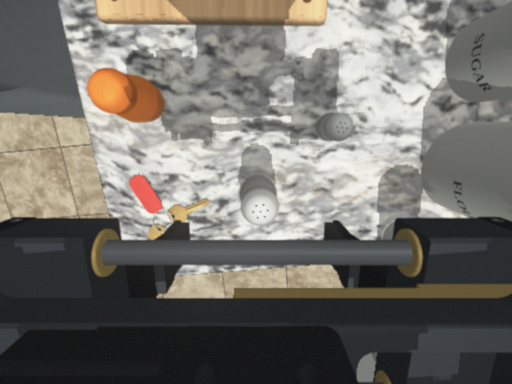

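View pics/top13.png

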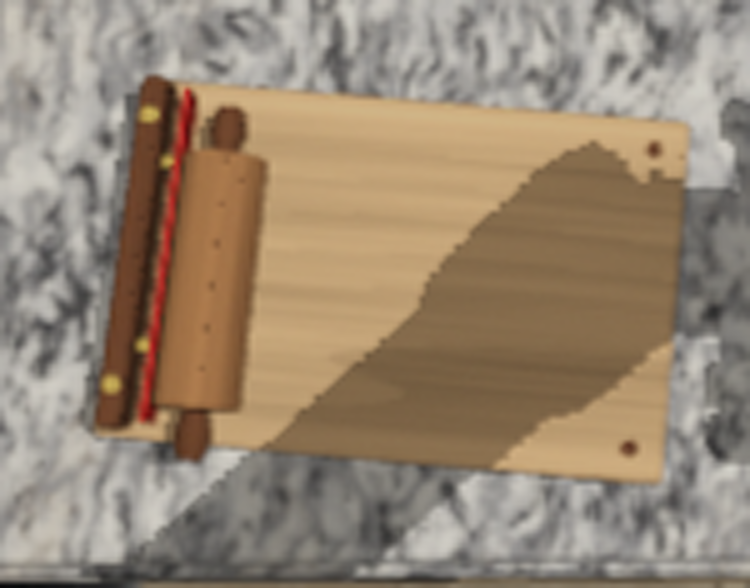

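View pics/s13.png

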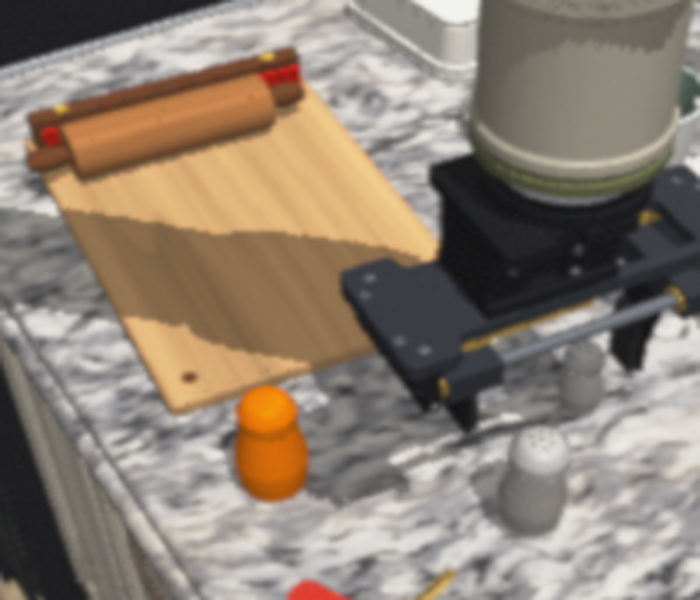

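```bash
python3 - <<'E'
from h import *
st=read_state();C=cam("wrist",st);Rc=R.from_quat(st["eef_rot"]).as_matrix()
p=ray(C,(260,209),.088);print(p,(Rc.T@(p-st["ee_pos"])*1e3).round(1))
p=ray(C,(258.5,190),.03);print("body?",p)
S=cam("scene")
g=lambda x,y,z:((proj(S,st["ee_pos"]+Rc@np.array([x,y,z]))[0]-[140,130])*[3.5,3]).round()
print([ (x,g(x,-.0095,-.0435),g(x,-.0095,.0435)) for x in (0,-.03,-.037,-.045)])
T=cam("top"); z=lambda X,Y:((X+.5)/5-.5+160,(Y+.5)/4.7-.5+160)
pc=ray(T,z(211,281),.044); e=np.array([np.cos(-.094),np.sin(-.094)]); n=np.array([-e[1],e[0]]); d=pc[:2]-[.4536,.1855]
print("pin",pc,"rail frame",d@e,d@n)
print("ends",ray(T,z(229,130),.04),ray(T,z(192,436),.04))
E
```

```text
[ 0.45770164 -0.27274432  0.088     ] [15.2  1.4  2.1]
body? [ 0.45708649 -0.26930885  0.03      ]
[(0, array([478., 462.]), array([622., 408.])), (-0.03, array([479., 432.]), array([627., 378.])), (-0.037, array([479., 425.]), array([628., 370.])), (-0.045, array([480., 416.]), array([630., 362.]))]
pin [0.43620063 0.1545679  0.044     ] rail frame -0.014419218580404505 -0.032428676728464084
ends [0.527371  0.1472457 0.04     ] [0.34656352 0.16354293 0.04      ]
```

Call:
arm_command:
  targets:
    - [0, 20, 1, 2, 0, -0.003, 0]
    - [0, 45, 1, 2, 0, -0.003, 0]
    - [0, 65, 1, 2, 0, -0.003, 0]
    - [0, 80, 1, 2, 0, -0.003, 0]
    - [0, 90, 1, 2, 0, -0.003, 0]
    - [0, 97, 1, 2, 0, -0.003, 0]
    - [0, 97, 1, 2, 0, -0.003, 0]
  newtons: 10

```text
time: 20.6
ee_pos: [0.4573, -0.2745, 0.0064]
eef_rot: [0.031, 0.706, -0.031, 0.707]
ft_force: [0.5, 0.6, 0.6]
width: 0.0873
```

```bash
python3 - <<'E'
from h import *
st=read_state();print(st["time"],st["ee_pos"],st["ft_force"],st["width"])
a=camera("wrist")[:,:,::-1]; cv2.imwrite("pics/w14.png",a)
a=camera("scene")[:,:,::-1]; cv2.imwrite("pics/s14.png",cv2.resize(a[180:330,210:360],None,fx=4,fy=4,interpolation=cv2.INTER_CUBIC))
E
```

```text
20.6 [ 0.45729673 -0.27450634  0.00641985] [0.50193416 0.64644905 0.5758193 ] 0.08731099753858455
```

View pics/w14.png

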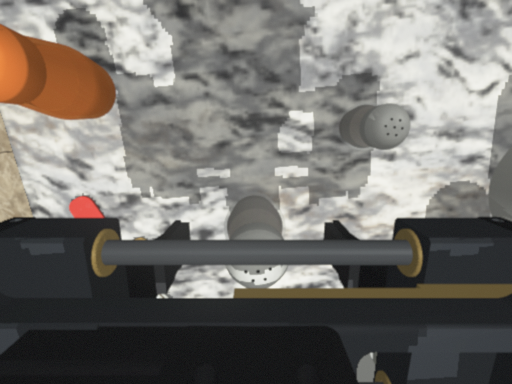

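View pics/s14.png

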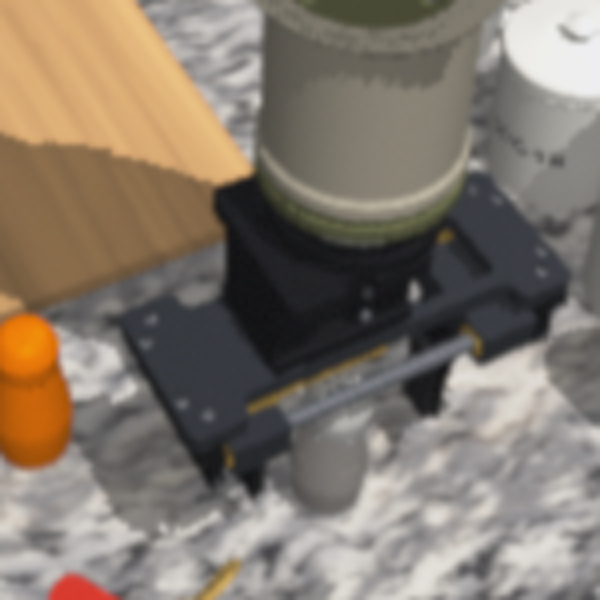

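Call:
arm_command:
  targets:
    - [0, 5, 0, 0, 0, 0, 0]
    - [0, 10, 0, 0, 0, 0, 0]
    - [120, 10, 0, 0, 0, 0, 0]
    - [150, 10, 0, 0, 0, 0, 0]
    - [180, 10, 0, 0, 0, 0, 0]
    - [255, 10, 0, 0, 0, 0, 0]
    - [255, 10, 0, 0, 0, 0, 0]
    - [255, 10, 0, 0, 0, 0, 0]
    - [255, 10, 0, 0, 0, 0, 0]
  newtons: 10

```text
time: 21.6
ee_pos: [0.4573, -0.2747, -0.0032]
eef_rot: [0.031, 0.705, -0.031, 0.707]
ft_force: [0.1, 0.2, 0.1]
width: 0.0398
```

```bash
python3 - <<'E'
from h import *
st=read_state();print(st["time"],st["ee_pos"],st["ft_force"],st["width"])
a=camera("wrist")[:,:,::-1]; cv2.imwrite("pics/w15.png",a)
E
```

```text
21.6 [ 0.45731806 -0.2747085  -0.0032008 ] [0.05862478 0.22647552 0.11422106] 0.039796392451400715
```

View pics/w15.png

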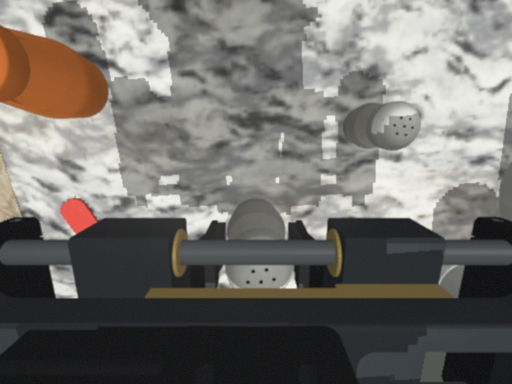

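Call:
arm_command:
  targets:
    - [255, 0, 0, 0, 0, 0, 0]
    - [255, 0, 0, 0, 0, 0, 0]
  newtons: 12

```text
time: 21.85
ee_pos: [0.4573, -0.2747, -0.0032]
eef_rot: [0.031, 0.705, -0.031, 0.707]
ft_force: [-0.3, 0.8, 0.9]
width: 0.0396
```

```bash
python3 - <<'E'
from h import *
st=read_state();print(st["time"],st["ft_force"],st["width"])
C=cam("wrist",st);Rc=R.from_quat(st["eef_rot"]).as_matrix()
for uv,z in (((262,268),.088),((258,198),.001)):
  p=ray(C,uv,z);print(p,(Rc.T@(p-st["ee_pos"])*1e3).round(1))
a=camera("scene")[:,:,::-1]; cv2.imwrite("pics/s15.png",cv2.resize(a[180:330,210:360],None,fx=4,fy=4,interpolation=cv2.INTER_CUBIC))
E
```

```text
21.85 [-0.28006394  0.7671484   0.93046852] 0.039556567822758536
[ 0.45921182 -0.26923151  0.088     ] [-91.2   5.7   1.6]
[ 0.45900924 -0.25890633  0.001     ] [-4.2 15.9  0.3]
```

View pics/s15.png

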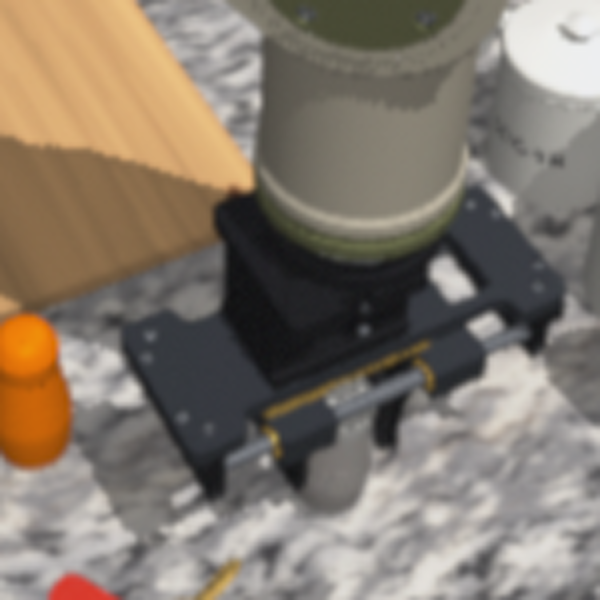

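Call:
arm_command:
  targets:
    - [255, -3, 0, 0, 0, 0, 0]
    - [255, -10, 0, 0, 0, 0, 0]
    - [255, -25, 0, 0, 0, 0, 0]
    - [255, -45, 0, 0, 0, 0, 0]
    - [255, -65, 0, 0, 0, 0, 0]
    - [255, -80, 0, 0, 0, 0, 0]
    - [255, -85, 0, 0, 0, 0, 0]
    - [255, -85, 0, 0, 0, 0, 0]

```text
time: 22.7
ee_pos: [0.4577, -0.2747, 0.0825]
eef_rot: [0.031, 0.705, -0.031, 0.708]
ft_force: [0.6, -0.5, -1.3]
width: 0.0398
```

```bash
python3 - <<'E'
from h import *
st=read_state();print(st["time"],st["ee_pos"],st["ft_force"],st["width"])
a=camera("scene")[:,:,::-1]; cv2.imwrite("pics/s16.png",cv2.resize(a[150:300,190:340],None,fx=4,fy=4,interpolation=cv2.INTER_CUBIC))
S=cam("scene");C=cam("wrist",st)
print(cmd([.4315,.075,.085],-.092,1,st))
E
```

```text
22.7 [ 0.45771217 -0.27471661  0.08252807] [ 0.6120151  -0.50556434 -1.26346962] 0.03980658494682687
(array([ -2.6, 346. , -57.1]), array([ 0.003,  0.005, -0.   ]))
```

View pics/s16.png

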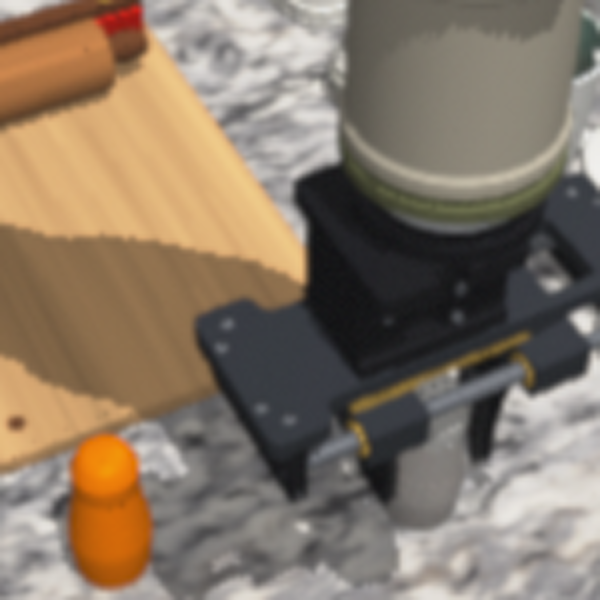

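Call:
arm_command:
  targets:
    - [255, 0, 20, -3, 0, 0, 0]
    - [255, 0, 58, -10, 0, 0, 0]
    - [255, 0, 98, -17, 0, 0, 0]
    - [255, 0, 138, -24, 0, 0, 0]
    - [255, 0, 178, -31, 0, 0, 0]
    - [255, 0, 218, -38, 0, 0, 0]
    - [255, 0, 258, -45, 0, 0.003, 0]
    - [255, 0, 298, -52, 0.003, 0.005, 0]
    - [255, 0, 330, -58, 0.003, 0.005, 0]
    - [255, 0, 346, -60, 0.003, 0.005, 0]

```text
time: 23.75
ee_pos: [0.4269, 0.078, 0.0809]
eef_rot: [0.031, 0.708, -0.031, 0.705]
ft_force: [-0.7, -0.0, -1.8]
width: 0.0398
```

Call:
arm_command:
  targets:
    - [255, 5, 0, 0, 0, 0, 0]
    - [255, 15, 0, 0, 0, 0, 0]
    - [255, 30, 0, 0, 0, 0, 0]
    - [255, 45, 0, 0, 0, 0, 0]
    - [255, 55, 0, 0, 0, 0, 0]
    - [255, 58, 0, 0, 0, 0, 0]
    - [255, 58, 0, 0, 0, 0, 0]

```text
time: 24.45
ee_pos: [0.4278, 0.0745, 0.0232]
eef_rot: [0.033, 0.707, -0.033, 0.705]
ft_force: [-0.3, 0.2, -0.5]
width: 0.04
```

```bash
python3 - <<'E'
from h import *
st=read_state();print(st["time"],st["ee_pos"],st["ft_force"],st["width"])
print(cmd([.4315,.1045,.020],-.092,1,st))
a=camera("scene")[:,:,::-1]; cv2.imwrite("pics/s17.png",cv2.resize(a[100:280,120:300],None,fx=4,fy=3.3,interpolation=cv2.INTER_CUBIC))
cv2.imwrite("pics/w17.png",camera("wrist")[:,:,::-1])
E
```

```text
24.45 [0.42779271 0.07445884 0.02320692] [-0.33400442  0.17316173 -0.52028894] 0.0399578259533908
(array([ 3.2, 30.3,  0.9]), array([-0.001, -0.003,  0.001]))
```

View pics/s17.png

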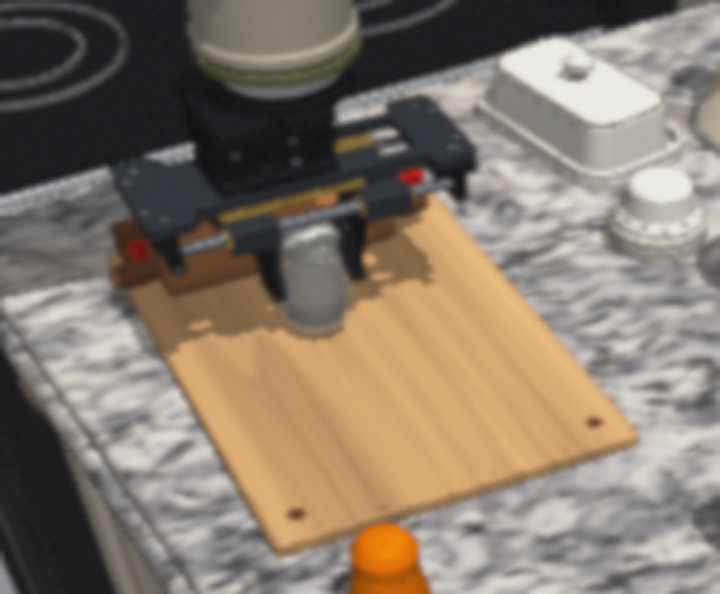

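View pics/w17.png

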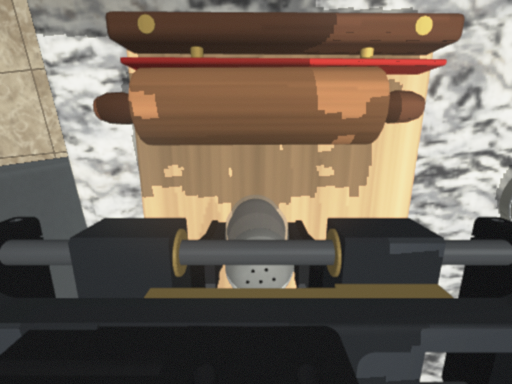

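Call:
arm_command:
  targets:
    - [255, 0, 4, 0, 0, 0, 0]
    - [255, 1, 9, 0, 0, 0, 0]
    - [255, 3, 15, 1, 0, 0, 0]
    - [255, 5, 20, 1, 0, -0.002, 0]
    - [255, 7, 23, 1, 0, -0.003, 0]
    - [255, 7, 25, 1, 0, -0.003, 0]
    - [255, 7, 26, 1, 0, -0.003, 0]
    - [255, 7, 26, 1, 0, -0.003, 0]

```text
time: 25.35
ee_pos: [0.4315, 0.1011, 0.0167]
eef_rot: [0.033, 0.706, -0.033, 0.707]
ft_force: [-0.0, -0.5, -0.6]
width: 0.0395
```

Call:
arm_command:
  targets:
    - [255, 0, 1, 0, 0, 0, 0]
    - [255, 0, 2, 0, 0, 0, 0]

```text
time: 25.55
ee_pos: [0.4317, 0.103, 0.0167]
eef_rot: [0.033, 0.706, -0.033, 0.707]
ft_force: [0.6, 0.4, -0.3]
width: 0.0396
```

```bash
python3 - <<'E'
from h import *
st=read_state();print(st["time"],st["ee_pos"],st["ft_force"],st["width"])
cv2.imwrite("pics/w18.png",camera("wrist")[:,:,::-1])
E
```

```text
25.55 [0.43167941 0.10295139 0.01670931] [ 0.55527759  0.44693382 -0.27921273] 0.03959587922986625
```

View pics/w18.png

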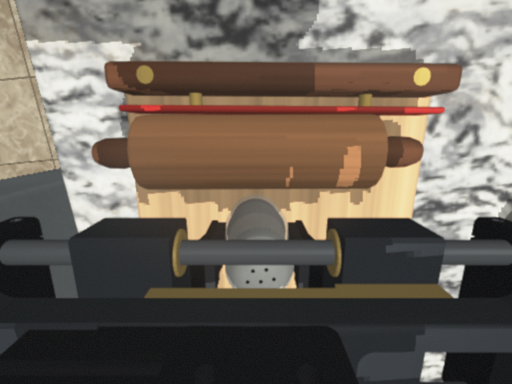

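```bash
python3 - <<'E'
from h import *
st=read_state();C=cam("wrist",st);Rc=R.from_quat(st["eef_rot"]).as_matrix()
for n,uv,z in (("pin rear",(258,188),.040),("pin front",(258,113),.040),("foot",(257,198),.02),("foot",(257,198),.03),("barL",(129,150),.04),("barR",(387,150),.04)):
  p=ray(C,uv,z);print(n,p.round(4),(Rc.T@(p-st["ee_pos"])*1e3).round(1))
E
```

```text
pin rear [0.4344 0.1309 0.04  ] [-23.3  27.8   0.2]
pin front [0.4388 0.1793 0.04  ] [-23.3  76.4   0.1]
foot [0.4326 0.1189 0.02  ] [-3.3 15.7 -0.5]
foot [0.4329 0.1214 0.03  ] [-13.3  18.3  -0.5]
barL [0.3527 0.1641 0.04  ] [-23.4  53.3 -84.3]
barR [0.5208 0.1484 0.04  ] [-23.2  53.2  84.6]
```

Call:
arm_command:
  targets:
    - [255, 0, 1, 0, 0, 0, 0]
    - [255, 0, 2, 0, 0, 0, 0]
    - [255, 0, 3, 0, 0, 0, 0]
    - [255, 0, 4, 0, 0, 0, 0]
    - [255, 0, 5, 0, 0, 0, 0]

```text
time: 26.1
ee_pos: [0.4321, 0.1081, 0.0166]
eef_rot: [0.033, 0.706, -0.033, 0.707]
ft_force: [-0.0, -0.3, -1.9]
width: 0.0393
```

Call:
arm_command:
  targets:
    - [255, 0, 1, 0, 0, 0, 0]
    - [255, 0, 1, 0, 0, 0, 0]

```text
time: 26.3
ee_pos: [0.4322, 0.1092, 0.0167]
eef_rot: [0.032, 0.706, -0.032, 0.707]
ft_force: [0.8, -0.4, -0.9]
width: 0.0397
```

```bash
python3 - <<'E'
from h import *
st=read_state();print(st["time"],st["ee_pos"],st["ft_force"],st["width"])
a=camera("wrist")[:,:,::-1];cv2.imwrite("pics/w19.png",cv2.resize(a[80:300,80:440],None,fx=2.2,fy=2.2,interpolation=cv2.INTER_CUBIC))
E
```

```text
26.3 [0.43216704 0.10918045 0.01665616] [ 0.80417043 -0.36733107 -0.89027681] 0.039687614467191094
```

View pics/w19.png

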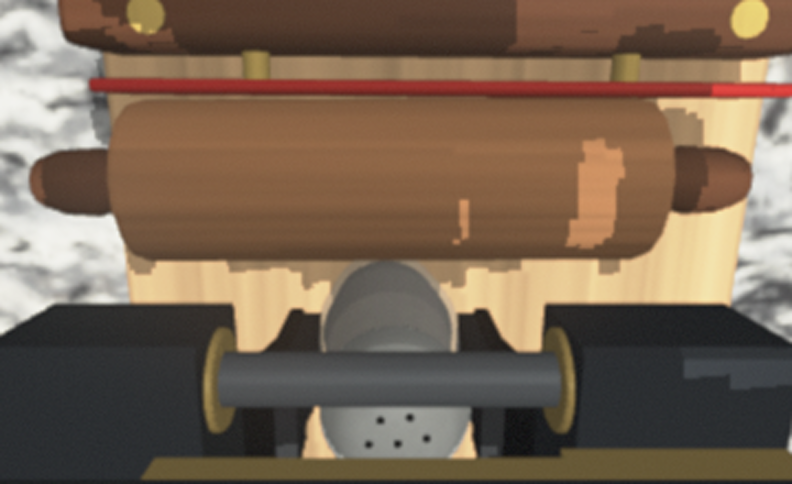

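Call:
arm_command:
  targets:
    - [255, 0, 0.7, 0, 0, 0, 0]
    - [255, 0, 1.4, 0, 0, 0, 0]
    - [255, 0, 2, 0, 0, 0, 0]
    - [255, 0, 2, 0, 0, 0, 0]

```text
time: 26.75
ee_pos: [0.4323, 0.1106, 0.0166]
eef_rot: [0.032, 0.706, -0.033, 0.707]
ft_force: [0.0, -2.4, 1.4]
width: 0.0398
```

Call:
arm_command:
  targets:
    - [255, 0, 0.7, 0, 0, 0, 0]
    - [255, 0, 1, 0, 0, 0, 0]
    - [255, 0, 1, 0, 0, 0, 0]

```text
time: 27.05
ee_pos: [0.4322, 0.1115, 0.0166]
eef_rot: [0.032, 0.706, -0.033, 0.706]
ft_force: [-2.1, -4.3, 2.9]
width: 0.0396
```

Call:
arm_command:
  targets:
    - [255, 0, -1, 0, 0, 0, 0]
    - [255, 0, -1.7, 0, 0, 0, 0]
    - [255, 1, -1.7, 0, 0, 0, 0]
    - [255, 2, -1.7, 0, 0, 0, 0]

```text
time: 27.45
ee_pos: [0.4324, 0.1107, 0.0146]
eef_rot: [0.033, 0.706, -0.032, 0.707]
ft_force: [0.0, 0.7, -0.4]
width: 0.0398
```

Call:
arm_command:
  targets:
    - [255, 0.5, 0, 0, 0, 0, 0]
    - [255, 1, 0, 0, 0, 0, 0]
    - [255, 1, 0, 0, 0, 0, 0]

```text
time: 27.75
ee_pos: [0.4323, 0.1104, 0.0136]
eef_rot: [0.033, 0.706, -0.032, 0.707]
ft_force: [0.3, 0.6, -0.1]
width: 0.0395
```

Call:
arm_command:
  targets:
    - [255, 0.5, 0, 0, 0, 0, 0]
    - [255, 0.5, 0, 0, 0, 0, 0]

```text
time: 27.95
ee_pos: [0.4323, 0.1103, 0.0131]
eef_rot: [0.033, 0.706, -0.032, 0.707]
ft_force: [-1.1, -0.5, -0.9]
width: 0.04
```

Call:
arm_command:
  targets:
    - [255, 0.4, 0, 0, 0, 0, 0]
    - [255, 0.4, 0, 0, 0, 0, 0]

```text
time: 28.15
ee_pos: [0.4324, 0.1103, 0.0128]
eef_rot: [0.033, 0.706, -0.032, 0.707]
ft_force: [-0.2, 0.3, 0.2]
width: 0.0395
```

Call:
arm_command:
  targets:
    - [255, 0.4, 0, 0, 0, 0, 0]
    - [255, 0.4, 0, 0, 0, 0, 0]

```text
time: 28.35
ee_pos: [0.4324, 0.1105, 0.0127]
eef_rot: [0.033, 0.706, -0.032, 0.707]
ft_force: [-2.2, -0.1, 5.3]
width: 0.0394
```

Call:
arm_command:
  targets:
    - [255, 0.4, 0, 0, 0, 0, 0]
    - [255, 0.4, 0, 0, 0, 0, 0]

```text
time: 28.55
ee_pos: [0.4325, 0.1106, 0.0126]
eef_rot: [0.033, 0.706, -0.032, 0.707]
ft_force: [-3.6, -1.5, 11.0]
width: 0.0395
```

Call:
arm_command:
  targets:
    - [255, -0.5, 0, 0, 0, 0, 0]
    - [255, -0.7, 0, 0, 0, 0, 0]
    - [130, -0.7, 0, 0, 0, 0, 0]
    - [120, -0.7, 0, 0, 0, 0, 0]
    - [105, -0.7, 0, 0, 0, 0, 0]
    - [80, -0.7, 0, 0, 0, 0, 0]
    - [40, -0.7, 0, 0, 0, 0, 0]
    - [0, -0.7, 0, 0, 0, 0, 0]
    - [0, -0.7, 0, 0, 0, 0, 0]
    - [0, -0.7, 0, 0, 0, 0, 0]

```text
time: 29.55
ee_pos: [0.4323, 0.1103, 0.0126]
eef_rot: [0.033, 0.706, -0.033, 0.707]
ft_force: [0.2, -0.0, 0.4]
width: 0.0823
```

```bash
python3 - <<'E'
from h import *
st=read_state();print(st["time"],st["ee_pos"],st["ft_force"],st["width"])
a=camera("wrist")[:,:,::-1];cv2.imwrite("pics/w20.png",cv2.resize(a[80:300,80:440],None,fx=2.2,fy=2.2,interpolation=cv2.INTER_CUBIC))
E
```

```text
29.55 [0.43227078 0.11029942 0.01262808] [ 0.19700525 -0.04980968  0.36405305] 0.08228081906793756
```

View pics/w20.png

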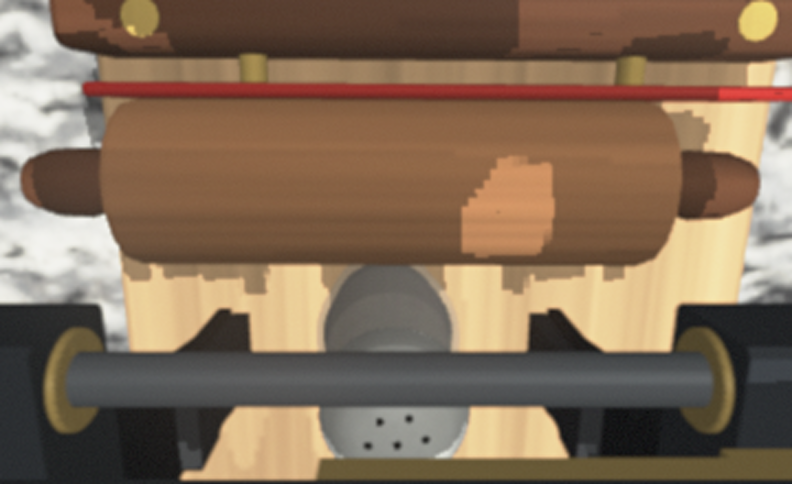

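Fingers clear of the shaker, which stands at the pin. Lift straight up and check.

Call:
arm_command:
  targets:
    - [0, -5, 0, 0, 0, 0, 0]
    - [0, -15, 0, 0, 0, 0, 0]
    - [0, -35, 0, 0, 0, 0, 0]
    - [0, -65, 0, 0, 0, 0, 0]
    - [0, -100, 0, 0, 0, 0, 0]
    - [0, -140, 0, 0, 0, 0, 0]
    - [0, -160, 0, 0, 0, 0, 0]
    - [0, -160, -40, 0, 0, 0, 0]
    - [0, -160, -90, 0, 0, 0, 0]
    - [0, -160, -140, 0, 0, 0, 0]

```text
time: 30.6
ee_pos: [0.4191, -0.0309, 0.1735]
eef_rot: [0.033, 0.706, -0.032, 0.707]
ft_force: [0.3, -1.4, 0.4]
width: 0.0871
```

Call:
arm_command:
  targets:
    - [0, 0, -50, 0, 0, 0, 0]
    - [0, 0, -100, 0, 0, 0, 0]
    - [0, 0, -150, 0, 0, 0, 0]
    - [0, 0, -180, 0, 0, 0, 0]
    - [0, 0, -180, 0, 0, 0, 0]

```text
time: 31.1
ee_pos: [0.4017, -0.2129, 0.1733]
eef_rot: [0.035, 0.705, -0.035, 0.707]
ft_force: [-0.3, 0.2, -0.9]
width: 0.0873
```

```bash
python3 - <<'E'
from h import *
st=read_state();print(st["time"],st["ee_pos"],st["joint_positions"].round(2))
a=camera("scene")[:,:,::-1]; cv2.imwrite("pics/s21.png",cv2.resize(a[100:280,120:320],None,fx=4,fy=3.3,interpolation=cv2.INTER_CUBIC))
b=camera("top")[:,:,::-1]; cv2.imwrite("pics/top21.png",cv2.resize(b[160:285,160:310],None,fx=5,fy=4.7,interpolation=cv2.INTER_CUBIC)); cv2.imwrite("pics/top21f.png",b)
E
```

```text
31.1 [ 0.40173318 -0.21289546  0.1733083 ] [-0.87 -0.27  1.13  1.95  0.25  1.32  0.08]
```

View pics/s21.png

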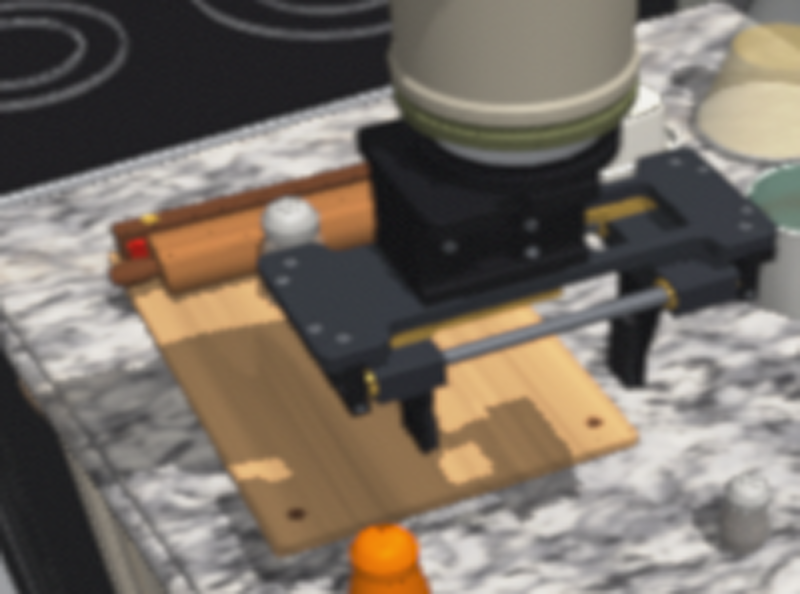

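View pics/top21.png

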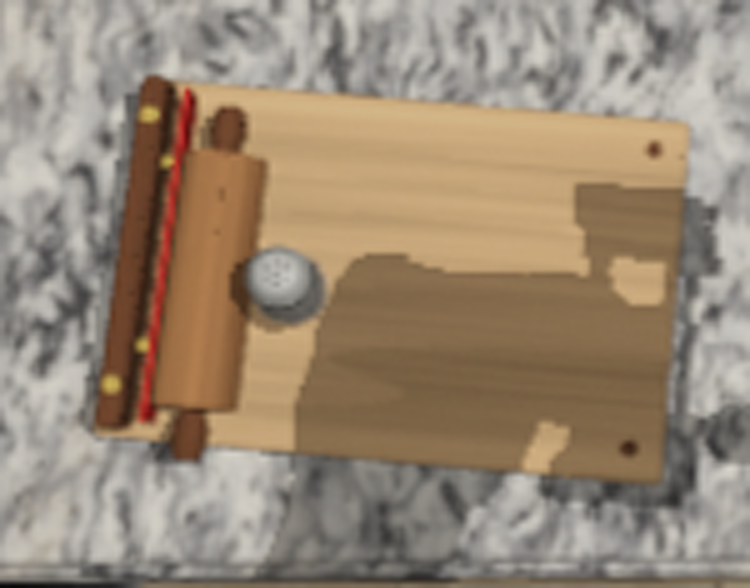

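```bash
python3 - <<'E'
from h import *
T=cam("top"); z=lambda X,Y:((X+.5)/5-.5+160,(Y+.5)/4.7-.5+160)
p=ray(T,z(211,281),.044); a=ray(T,z(280,279),.104); b=ray(T,z(285,288),.061)
print(p,a,b,np.hypot(*(a-p)[:2]),np.hypot(*(b-p)[:2]))
E
```

```text
[0.43620063 0.1545679  0.044     ] [0.43007792 0.10792711 0.104     ] [0.42982676 0.11118446 0.061     ] 0.04704094793343874 0.043849157284700874
```

```bash
python3 - <<'E'
from bench import *
print(close_job())
E
```

```text
the job is handed in; nothing more can be done
None
```

I rolled the pin up the board with the fingertips at about 30–40 mm/s until it met the red strip. There it squared up under about 4 N. I then held a steady push for about 1.2 s, with the wrist force reading 8–10 N in total and about 7–8 N along the rolling direction. After backing off, I picked up the larger grey shaker, felt it touch the pin at about 4 N, drew back roughly 1.5 mm, set it down on the board and released it. I handed the job in just after 31 s.

**Last checks, from the top and scene pictures before handing in:**

| Check | Measured | Limit |
|---|---|---|
| Pin centre to rail near face | about 32 mm | 42 mm |
| Pin axis against the rail | within about 0.01 rad, lying flush | 0.05 rad |
| Pin middle off the rail's middle | about 14 mm | 35 mm |
| Shaker centre to pin centre | about 44–47 mm (touching is 46) | 60 mm |

The shaker stands upright at mid-barrel. The arm met no resistance near the timer, butter dish or mug, but I did not measure their positions again at the end.

**Things that disagreed with the description:**
- **Fingertips:** they ended about 37 mm behind the stated TCP. My first approach therefore passed over the pin without moving it, and I went back and did it lower.
- **Shaker width:** the gripper opening on the shaker read about 40 mm, not the stated 44 mm.
- **Finger force:** the force of the fingers on the pin was judged only from the wrist sensor, which has about 1 N of noise.

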